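# Rebuild the ceramic ring stack on the mask aligner's stage post

## Task

Rebuild the stack of ceramic rings on the black alignment stage's stepped steel post, each ring upright and pushed fully home before the next: first the ring with the side lever, turned so that its lever drops between the two stop pins, then the thick plain ring, and the flanged ring, flange down, on top. The ceramic is brittle: grip it gently (no more than 20 N) and set it down without force or a drop. Leave the thin spare ring and everything else on the bench where it is.

Things in the scene. Friction and masses are not known exactly. Their poses are not given: they have to be found in the camera images.
- stage: Black fixed stage, 30 mm high: drum of 124 mm diameter round the post, cross bar 260 x 50 mm along its y axis, tongue 56 mm wide reaching to x = +105 mm. Origin under the post's axis at bench level; z up. At y = +105 and -105 mm stand jack towers, 28 mm in diameter, tops 130 mm above the bench: a wide gripper passes between them with its wide side along the stage's x axis
- post_foot (a point): Foot of the steel post, on its axis at the height of the stage top (30 mm above the bench); axes as the stage. The post is stepped: 40 mm diameter up to 29 mm above this point, cone to 30 mm diameter at 33 mm, 30 mm up to 51 mm, cone to 20 mm diameter at 57 mm, 20 mm up to 64 mm, cone to a blunt 8 mm tip at 72 mm
- post_tip (a point): Top of the post, on its axis, 72 mm above post_foot
- pin_gap (a point): Middle of the gap between the two upright stop pins, at the height of the stage top, 78 mm from the post's axis along the stage's x axis. The pins are 10 mm in diameter, 18 mm high, their centres 31 mm apart along the stage's y axis: a 21 mm gap
- lever_ring: White ceramic ring with a side lever: hub of 60 mm outer diameter, 44 mm bore, 36 mm high; a straight lever 14 mm wide and 10 mm thick, level with the underside, reaches along its x axis to 92 mm from the bore's axis. Origin: centre of the hub's underside; z up along the bore. About 200 g. Home: its underside on the stage top, lever between the pins
- lever_end (a point): Outer end of that lever, 92 mm from the bore's axis, 5 mm above the underside
- plain_ring: White ceramic plain thick ring: 62 mm outer diameter, 34 mm bore, 20 mm high. Origin: centre of the underside; z up along the bore. About 140 g. Home: on the lever ring's top, its underside 36 mm above post_foot
- flange_ring: White ceramic flanged ring: flange of 90 mm diameter and 8 mm thick at the bottom, above it a hub of 50 mm diameter, 22 mm high in all, 24 mm bore. Origin: centre of the flange's underside; z up along the bore. About 180 g. Home: flange on the plain ring's top, its underside 56 mm above post_foot
- spare_ring: Bystander: thin spare ceramic ring, 68 mm outer diameter, 52 mm bore, only 12 mm high, on the bench. Origin: centre of the underside
- jar: Bystander: amber jar with a black cap, 44 mm in diameter, 100 mm high, upright. Origin: centre of the underside
- lens: Bystander: dark microscope objective standing upright, 40 mm in diameter, 95 mm high. Origin: centre of the underside
- eyepiece: Bystander: dark eyepiece standing upright, 36 mm in diameter, 90 mm high. Origin: centre of the underside
- bottle: Bystander: white plastic bottle, 48 mm in diameter, 130 mm high, upright. Origin: centre of the underside
- wafer_box: Bystander: flat round grey wafer box, 110 mm in diameter, 22 mm high. Origin: centre of the underside
- screwdriver: Bystander: screwdriver 160 mm long lying along its x axis, handle to -x, about 30 mm high
- wrench: Bystander: steel wrench 150 mm long lying along its x axis, about 10 mm high
Things that resemble listed ones, but are neither listed nor needed, are in the scene too. Leave any blue or orange look-alike of the plain_ring alone.

How it is judged:
By the outcome, as a careful person would: the job done as asked, in the order asked, and still so for the second after the job is handed in, with the robot touching nothing.
It also fails if it takes over 72 s, if anything falls off the work surface, if the arm or the gripper's body presses on something with over 40 N, if the wrist force passes 120 N, or if a joint passes its speed limit or range.

## Robot

A 6-joint arm with a two-finger parallel gripper is mounted at the origin on the work surface. World frame = base frame: x ahead of the robot, y to its left, z up, the work surface at z = 0. Lengths are in m, angles in rad, forces in N, time in s.
With the tool pointing down it reaches from about 0.3 to 0.875 m from the base axis. Payload 6.4 kg.
Tool frame: the origin (TCP) lies midway between the tips of the shut fingers; the grasp point (between the pads) lies 19 mm behind it; z points along the fingers, y is the line along which they close (so a half turn about z gives the same grasp; the last joint's range is limited). The gripper opens to 85 mm and grips with 20 to 120 N. Pads are 22 mm wide; open, the fingers measure 114 mm over their backs; the gripper's body (76 mm by 85 mm) begins 54 mm behind the grasp point. The pads swing forward as they close: fully open they stand 13 mm farther back than shut.
Start: joints at [-1.547, 0.181, 1.607, -0, 1.354, -0.206], TCP at [0.131, -0.56, 0.231] pointing down, gripper open.
Joint ranges: [-2.99, 2.99], [-0.89, 2.07], [0.3, 2.58], [-1.14, 4.28], [0, 2.63], [-3.12, 3.12]. Speed limits (rad/s): [2.57, 2.57, 3.01, 3.14, 3.14, 3.14].

## Interface

Orientations are given as a unit quaternion [w, x, y, z].
In Python, from bench import get_obs, camera, hand_in gives the robot as it stands.
- The arm moves only by the tool carry_out, never from a script. Its argument "plan" is a list that holds one entry, the list of rows, each a list of 7 numbers: the shift along the world's x, y, z in m, then the turn, a rotation vector about the world's x, y, z in rad, then the opening, from 0 (shut) to 1 (fully open). In form: [[[x, y, z, rx, ry, rz, hand], ...]]. A call has exactly 5 rows; each row is the pose to reach, as a shift and turn from the pose commanded when the call began; what a row does not reach only later rows make up. A row lasts 1/12 s, in which the tool goes at most 41.7 mm and 7.16 degrees, less where a joint would pass 70% of its speed; a pose out of reach is approached as far as the arm can. A call with a gripper value outside its range is refused whole. The fingers move at their own pace and stop on an object; the grip force is fixed at half the most. Time passes only in rows, so rows that repeat a pose let the fingers close, or fill a call up. It gives the time, the measured TCP pose, the force, the opening and the grip force at its end, in the units of the state.
- get_obs(): the state, without advancing time (a new reading comes with each control period).
- camera(name): name is "scene" or "top"; returns a dict with "pixels" (420x560x3 uint8, red, green, blue), "z_map" (420x560 float32, m along the optical axis (not along the pixel's ray), 0 where there is no reading), "camera_matrix" (3x3 intrinsics, pixels), "k1" (the pictures are not rectified: a ray, as slopes to the right and down, at radius r is drawn at 1 + k1 r^2 times it, then the intrinsics apply), "cam_to_world" (4x4, takes a point from camera to world coordinates). Camera axes: x right, y up, looking along -z (the intrinsics and any distortion apply to the point x, -y, -z); pixel columns grow to the right and rows downward; lengths in m; the calibration is good to about 2 mm. A picture is of the moment at which its call begins.
- hand_in(): hands the job in; it is judged then, once.
The state is a dict: "time_s": time; "q": joint angles; "dq": joint speeds; "joint_efforts": joint torques, N m; "eef_pos": TCP position; "eef_rot": TCP orientation; "wrist_force": force on the tool from outside, world axes, zero at the start; "torque": the same for the moment, N m; "opening": opening from 0.0 (shut) to 1.0 (fully open); "grasp_force": force on a finger pad.
Only numpy, scipy, OpenCV 4.12 (cv2) and the standard library are available. Lean on these libraries where they do the work, as an engineer would, in place of code of your own. Each camera call takes 0.05 s, during which the arm holds its last target. There are 200 camera calls.

## Working session

There is one attempt and no reset: what is moved stays moved. The work goes in short steps, Python scripts to look and compute and a tool call to move; the robot and the scene stay as the last step left them, time stands still between calls to the robot, and variables do not carry over. Pictures are saved under pics/ and viewed, at most 10 in all, crops included, and the job is handed in when it is done.

Besides the shell and the picture viewer there is one more tool, called as name([rows], argument=value, ...), one row to a line, values as JSON. carry_out: Moves the arm, as the interface text tells. Its arguments: {"type":"object","properties":{"plan":{"type":"array","items":{"type":"array","items":{"type":"array","items":{"type":"number"}}}}},"required":["plan"]}

```bash
mkdir -p pics; ls; python3 - <<'E'
from bench import *
import cv2,pickle
for n in("scene","top"):
    c=camera(n); pickle.dump(c,open(n+'.pkl','wb'))
    cv2.imwrite(f'pics/{n}0.png',c['pixels'][:,:,::-1]); print(n,c['camera_matrix'],c['k1'],c['cam_to_world'])
print(get_obs())
E
```

```text
pics
scene [[523.8367767    0.         282.70839758]
 [  0.         523.8367767  212.6921257 ]
 [  0.           0.           1.        ]] 0.01333504793506619 [[ 0.26963777 -0.60036544  0.75289894  1.46900974]
 [ 0.96283114  0.18096526 -0.20051875 -0.20782457]
 [-0.01586402  0.77898198  0.62684561  0.93193868]
 [ 0.          0.          0.          1.        ]]
top [[436.58519292   0.         281.48668296]
 [  0.         436.58519292 210.60522405]
 [  0.           0.           1.        ]] -0.13005103510928337 [[ 2.58631006e-02  9.95637777e-01 -8.96466286e-02  3.54527338e-01]
 [-9.99665459e-01  2.57353054e-02 -2.58131402e-03  5.48667345e-02]
 [-2.62970388e-04  8.96833990e-02  9.95970290e-01  1.38935749e+00]
 [ 0.00000000e+00  0.00000000e+00  0.00000000e+00  1.00000000e+00]]
{'time_s': 0.1, 'q': array([-1.54727155e+00,  1.81462814e-01,  1.60789326e+00,  6.44308760e-06,
        1.35378659e+00, -2.06278970e-01]), 'dq': array([ 0.00122509, -0.00271276, -0.00443816,  0.00068682,  0.00011608,
       -0.00027204]), 'joint_efforts': array([ 4.85231806e-05, -4.45874941e+01, -3.52241671e+01, -2.68401527e-04,
        4.10713779e-03, -7.89736021e-06]), 'eef_pos': array([ 0.13099638, -0.55938242,  0.23048358]), 'eef_rot': array([-7.71481652e-04,  9.93405821e-01,  1.14648481e-01,  7.38512447e-05]), 'wrist_force': array([-0.46270366,  0.64798459,  0.18204196]), 'torque': array([ 0.02346294, -0.00057126,  0.03643623]), 'grasp_force': 0.0, 'opening': 1.0002439470218762}
```

View pics/scene0.png

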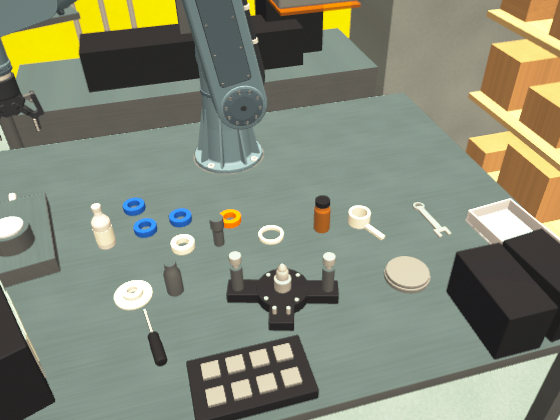

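View pics/top0.png

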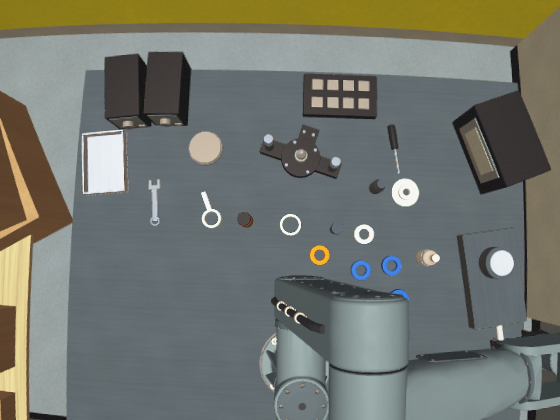

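The scene picture shows these:
- Lever ring at (360,217).
- White ring at (182,244).
- Flanged ring at (133,293).
- Thin white ring at (271,234).
- Stage at (282,288).

In the top picture they are at (211,218), (364,234), (405,192), (290,224) and (301,155). Plain-ring candidates are the white thick one at scene (182,244), the white thin one at (271,234), the blue ones at (134,206), (145,227) and (180,217), and the orange one at (230,218). The thick white one fits the description. The one at (271,234) looks like the spare, because its wall is thin and it is low. Next I'll measure them and confirm in a crop.

```bash
cat > h.py <<'E'
import numpy as np, cv2
def slopes(c,uv):
    K=c['camera_matrix']; d=(np.asarray(uv,float)-[K[0,2],K[1,2]])/K[0,0]; s=d.copy()
    for _ in range(8): s=d/(1+c['k1']*(s**2).sum(-1,keepdims=True))
    return s
def rays(c,uv):
    s=slopes(c,uv); d=np.c_[s[:,0],-s[:,1],-np.ones(len(s))]
    T=c['cam_to_world']; return T[:3,3],d@T[:3,:3].T
def onplane(c,uv,z):
    o,d=rays(c,uv); return (o+d*((z-o[2])/d[:,2])[:,None])[:,:2]
def cloud(c):
    h,w=c['z_map'].shape; v,u=np.mgrid[:h,:w]; uv=np.c_[u.ravel(),v.ravel()]
    o,d=rays(c,uv); return (o+d*c['z_map'].reshape(-1,1)).reshape(h,w,3)
def white(c):
    p=c['pixels'].astype(int); return (p.min(2)>120)&(p.max(2)-p.min(2)<60)
def circ(P):
    A=np.c_[2*P,np.ones(len(P))]; x=np.linalg.lstsq(A,(P**2).sum(1),rcond=None)[0]
    return x[:2],np.sqrt(x[2]+x[0]**2+x[1]**2)
E
python3 - <<'E'
from h import *; import pickle
C={n:pickle.load(open(n+'.pkl','rb')) for n in('scene','top')}
pts={'lever':((360,217),(211,218)),'plain':((182,244),(364,234)),'flange':((133,293),(405,192)),'spare':((271,234),(290,224))}
for k,(s,t) in pts.items():
  for n,(u,v) in(('scene',s),('top',t)):
    c=C[n]; X=cloud(c); n_,lab,st,ce=cv2.connectedComponentsWithStats(white(c).astype(np.uint8))
    m=np.zeros(lab.shape,bool); w=lab[v-25:v+26,u-25:u+26]; 
    ids=[i for i in np.unique(w) if i and st[i,4]>30 and st[i,4]<2500]
    m=np.isin(lab,ids); m[:v-25]=0;m[v+26:]=0;m[:,:u-25]=0;m[:,u+26:]=0
    P=X[m]; z=P[:,2]; zt=np.percentile(z,95)
    T=P[abs(z-zt)<.004]; 
    print(k,n,len(P),'z pct',np.percentile(z,[5,50,80,95,99]).round(4),'topmean',T.mean(0).round(4),'n',len(T),'bbox/2',((T[:,:2].max(0)+T[:,:2].min(0))/2).round(4),np.ptp(T[:,:2],axis=0).round(4))
for n,(u,v) in(('scene',(282,285)),('top',(301,153))):
    c=C[n];X=cloud(c); R=X[v-60:v+60,u-70:u+70].reshape(-1,3)
    for lo,hi in((.125,.14),(.09,.106),(.028,.032)):
        Q=R[(R[:,2]>lo)&(R[:,2]<hi)]; print(n,lo,len(Q),Q.mean(0).round(4))
    Q=R[(R[:,2]>.122)&(R[:,2]<.14)]; _,l,ctr=cv2.kmeans(Q[:,:2].astype(np.float32),2,None,(3,50,1e-6),5,cv2.KMEANS_PP_CENTERS); print(ctr,np.bincount(l[:,0]),Q[:,2].mean(), np.linalg.norm(ctr[0]-ctr[1]))
s=C['scene']['pixels'][:,:,::-1];t=C['top']['pixels'][:,:,::-1]
a=cv2.resize(s[190:315,100:300],None,fx=4,fy=4,interpolation=cv2.INTER_CUBIC)[:300]
a=cv2.resize(s[195:265,100:300],(800,280),interpolation=cv2.INTER_CUBIC)
b=cv2.resize(t[115:195,240:440],(800,320),interpolation=cv2.INTER_CUBIC)
cv2.imwrite('pics/crop1.png',np.vstack([a,b]))
E
```

```text
Traceback (most recent call last):
IndexError: index -1 is out of bounds for axis 0 with size 0
```

```bash
cat > m.py <<'E'
from h import *; import pickle
C={n:pickle.load(open(n+'.pkl','rb')) for n in('scene','top')}
pts={'lever':((364,222),(211,212)),'plain':((182,244),(364,234)),'flange':((133,293),(405,192)),'spare':((271,234),(290,224))}
for k,(s,t) in pts.items():
  for n,(u,v) in(('scene',s),('top',t)):
    c=C[n]; X=cloud(c); p=c['pixels'].astype(int)
    m=(p.min(2)>140)&(p.max(2)-p.min(2)<70); m[:v-24]=0;m[v+25:]=0;m[:,:u-24]=0;m[:,u+25:]=0
    P=X[m]; z=P[:,2]; zt=np.percentile(z,90)
    T=P[abs(z-zt)<.003]; 
    print(k,n,len(P),'z pct',np.percentile(z,[5,50,80,90,99]).round(4),'topmean',T.mean(0).round(4),'n',len(T),'bbox/2',((T[:,:2].max(0)+T[:,:2].min(0))/2).round(4),np.ptp(T[:,:2],axis=0).round(4))
for n,(u,v) in(('scene',(282,285)),('top',(301,153))):
    c=C[n];X=cloud(c); R=X[v-60:v+60,u-70:u+70].reshape(-1,3)
    for lo,hi in((.09,.106),(.028,.032)):
        Q=R[(R[:,2]>lo)&(R[:,2]<hi)]; print(n,lo,len(Q),Q.mean(0).round(4))
    Q=R[(R[:,2]>.126)&(R[:,2]<.14)]; _,l,ctr=cv2.kmeans(Q[:,:2].astype(np.float32),2,None,(3,50,1e-6),5,cv2.KMEANS_PP_CENTERS); print(ctr,ctr.mean(0),np.bincount(l[:,0]),Q[:,2].mean(), np.linalg.norm(ctr[0]-ctr[1]))
s=C['scene']['pixels'][:,:,::-1];t=C['top']['pixels'][:,:,::-1]
a=cv2.resize(s[195:265,100:300],(800,280),interpolation=cv2.INTER_CUBIC)
b=cv2.resize(t[115:195,240:440],(800,320),interpolation=cv2.INTER_CUBIC)
cv2.imwrite('pics/crop1.png',np.vstack([a,b]))
E
python3 m.py
```

```text
lever scene 744 z pct [-0.0017  0.0113  0.0311  0.0353  0.0389] topmean [0.4481 0.2792 0.0353] n 121 bbox/2 [0.4471 0.2782] [0.0623 0.0594]
lever top 252 z pct [0.0037 0.0328 0.0369 0.0384 0.0417] topmean [0.4476 0.2755 0.0376] n 81 bbox/2 [0.4476 0.2773] [0.0566 0.0565]
plain scene 509 z pct [-0.002   0.0134  0.0199  0.0207  0.0231] topmean [ 0.4139 -0.2004  0.0201] n 175 bbox/2 [ 0.4129 -0.2009] [0.0602 0.0602]
plain top 238 z pct [-0.0012  0.0193  0.0224  0.0238  0.0282] topmean [ 0.4132 -0.203   0.0226] n 80 bbox/2 [ 0.4135 -0.2011] [0.0572 0.0548]
flange scene 1082 z pct [-0.0012  0.0081  0.0181  0.0216  0.0248] topmean [ 0.5523 -0.3344  0.0216] n 192 bbox/2 [ 0.5782 -0.3333] [0.1117 0.0495]
flange top 604 z pct [0.0016 0.0096 0.0195 0.0229 0.0287] topmean [ 0.5492 -0.3356  0.0226] n 91 bbox/2 [ 0.5509 -0.3375] [0.0515 0.0466]
spare scene 420 z pct [-0.0021  0.0052  0.0113  0.0128  0.0154] topmean [0.4371 0.0303 0.012 ] n 126 bbox/2 [0.4372 0.0316] [0.0711 0.0666]
spare top 171 z pct [-0.0004  0.0116  0.0147  0.0164  0.0193] topmean [0.4374 0.0365 0.0155] n 55 bbox/2 [0.4367 0.0307] [0.0636 0.0631]
scene 0.09 210 [0.6546 0.0039 0.0957]
scene 0.028 1689 [ 0.6788 -0.0031  0.0298]
[[ 0.68199724  0.1043696 ]
 [ 0.6204111  -0.09514896]] [0.65120417 0.00461032] [91 93] 0.12939813649794193 0.20880735
top 0.09 71 [0.6374 0.0206 0.0968]
top 0.028 1413 [ 0.7216 -0.0424  0.03  ]
[[ 0.6184901  -0.09704364]
 [ 0.6816162   0.1035524 ]] [0.65005314 0.00325438] [65 65] 0.13054611623764847 0.21029425
```

View pics/crop1.png

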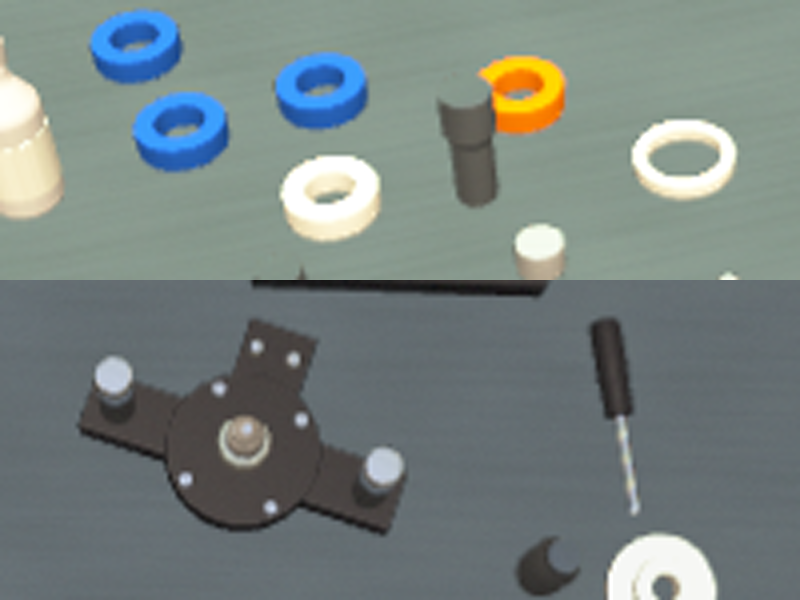

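The crop confirms it: the thick white ring at crop (331,197), scene (182,244), is the plain_ring, and the thin one at (684,158) is the spare. The stage tongue with its two pins points up and to the right in the top view. Next come the refined centres, from rim contours cast onto the measured planes.

```bash
cat > f.py <<'E'
from h import *; import pickle
from scipy.optimize import least_squares
C={n:pickle.load(open(n+'.pkl','rb')) for n in('scene','top')}
def contour(c,uv,r,thr,mode='white',f=6):
    u,v=uv; im=c['pixels'][v-r:v+r+1,u-r:u+r+1].min(2)
    g=cv2.resize(im,None,fx=f,fy=f,interpolation=cv2.INTER_CUBIC)
    cs,_=cv2.findContours((g>thr).astype(np.uint8),cv2.RETR_EXTERNAL,cv2.CHAIN_APPROX_NONE)
    k=[x for x in cs if cv2.contourArea(x)>50*f*f]
    k=max(k,key=cv2.contourArea)[:,0]
    return (k+.5)/f-.5+[u-r,v-r]
def fitcyl(c,uv,r,thr,zb,zt,R,skip=None):
    k=contour(c,uv,r,thr); cam=c['cam_to_world'][:2,3]
    T=onplane(c,k,zt); B=onplane(c,k,zb)
    ctr=T.mean(0); 
    for it in range(3):
        d=(ctr-cam)/np.linalg.norm(ctr-cam)
        far=(T-ctr)@d>0.003; near=(B-ctr)@d<-0.003
        P=np.vstack([T[far],B[near]])
        if skip is not None:
            a=P-ctr; P=P[(a@skip)/np.linalg.norm(a,axis=1)<.75]
        s=least_squares(lambda p:np.hypot(*(P-p[:2]).T)-p[2],[*ctr,R],loss='soft_l1',f_scale=.001)
        ctr=s.x[:2]
    return s.x, np.std(s.fun)
if __name__=='__main__':
  pts={'lever':((360,217),(211,218),.036,.03),'plain':((182,244),(364,234),.02,.031),'flange':((133,293),(405,192),.008,.045),'spare':((271,234),(290,224),.012,.034)}
  for k,(s,t,h,R) in pts.items():
    for n,uv in(('scene',s),('top',t)):
      for thr in(130,160):
        x,e=fitcyl(C[n],uv,30 if k!='lever' else 32,thr,0,h,R,np.array([.94,.34]) if k=='lever' else None)
        print(k,n,thr,x.round(4),e.round(5))
  # lever end
  for n,uv in(('scene',(368,225)),('top',(209,210))):
    c=C[n];k=contour(c,uv,30,140);P=onplane(c,k,.010); o=np.array([.4475,.2775]); d=np.linalg.norm(P-o,axis=1)
    i=d>d.max()-.035; j=d>.045
    L=P[j]; vx,vy,x0,y0=cv2.fitLine(L.astype(np.float32),cv2.DIST_L2,0,.01,.01).ravel(); m=L.mean(0)
    print('lever',n,'max',d.max(),'meanpt',m,'ang',np.degrees(np.arctan2(*(m-o)[::-1])),'line',np.degrees(np.arctan2(vy,vx)))
  # bright blobs on stage: tower tops, pins
  for n,(u,v) in(('scene',(282,285)),('top',(301,153))):
    c=C[n]; w=c['pixels'].min(2)[v-50:v+50,u-70:u+70]
    nn,l,st,ce=cv2.connectedComponentsWithStats((w>110).astype(np.uint8))
    for i in range(1,nn):
        if st[i,4]>=3: print(n,st[i,4],(ce[i]+[u-70,v-50]).round(2),'z30/48/102/130',[onplane(c,[ce[i]+[u-70,v-50]],z)[0].round(4).tolist() for z in(.03,.048,.102,.13)])
E
python3 f.py
```

```text
lever scene 130 [0.4453 0.2903 0.1243] 0.01907
lever scene 160 [0.4469 0.281  0.0302] 0.00147
lever top 130 [0.4487 0.2806 0.0291] 0.00096
lever top 160 [0.4486 0.2807 0.0282] 0.00092
plain scene 130 [ 0.4136 -0.1885  0.1016] 0.0238
plain scene 160 [ 0.4107 -0.2005  0.0309] 0.00079
plain top 130 [ 0.4118 -0.2038  0.0311] 0.00039
plain top 160 [ 0.4118 -0.2039  0.0302] 0.00038
flange scene 130 [ 0.5396 -0.3345  0.0972] 0.01597
flange scene 160 [ 0.5486 -0.3359  0.0448] 0.00051
flange top 130 [ 0.5497 -0.339   0.0456] 0.00069
flange top 160 [ 0.5498 -0.3388  0.0445] 0.00062
spare scene 130 [0.4277 0.0356 0.12  ] 0.01779
spare scene 160 [0.4353 0.0329 0.034 ] 0.00075
spare top 130 [0.4361 0.0304 0.0344] 0.00044
spare top 160 [0.4361 0.0304 0.0336] 0.00039
lever scene max 0.10372011419109319 meanpt [0.46728203 0.30385534] ang 53.10850829039682 line 0.87676096
lever top max 0.09426305220061562 meanpt [0.51389328 0.30445863] ang 22.09934337335163 line 22.667025
scene 10145 [282.06 281.16] z30/48/102/130 [[0.6337, 0.0096], [0.6504, 0.0053], [0.7004, -0.0077], [0.7263, -0.0145]]
scene 18 [26
[... 1207 characters left out ...]
 -0.031], [0.697, -0.0291]]
top 12 [294.5 141.5] z30/48/102/130 [[0.6987, 0.0227], [0.6941, 0.0231], [0.6805, 0.0244], [0.6734, 0.0251]]
top 10 [314.8 149.5] z30/48/102/130 [[0.6745, -0.0424], [0.6702, -0.0411], [0.6575, -0.0372], [0.6509, -0.0352]]
top 113 [300.53 154.86] z30/48/102/130 [[0.6558, 0.0026], [0.6518, 0.0033], [0.6399, 0.0054], [0.6337, 0.0065]]
top 77 [335.55 160.97] z30/48/102/130 [[0.6392, -0.1088], [0.6355, -0.1067], [0.6242, -0.1002], [0.6183, -0.0968]]
top 11 [285.91 164.36] z30/48/102/130 [[0.624, 0.0482], [0.6204, 0.0483], [0.6097, 0.0486], [0.6041, 0.0487]]
top 9 [307.11 171.33] z30/48/102/130 [[0.6034, -0.0192], [0.6001, -0.0183], [0.5902, -0.0153], [0.5851, -0.0138]]
```

```bash
cat > g.py <<'E'
from f import *
def hole(c,uv,thr,zt,R,f=8,r=14):
    u,v=uv; im=c['pixels'][v-r:v+r+1,u-r:u+r+1].min(2)
    g=cv2.resize(im,None,fx=f,fy=f,interpolation=cv2.INTER_CUBIC)
    n,l=cv2.connectedComponents((g<thr).astype(np.uint8)); q=l[g.shape[0]//2-8:g.shape[0]//2+9,g.shape[1]//2-8:g.shape[1]//2+9]; i=np.bincount(q[q>0]).argmax()
    k=max(cv2.findContours((l==i).astype(np.uint8),cv2.RETR_EXTERNAL,cv2.CHAIN_APPROX_NONE)[0],key=len)[:,0]
    k=(k+.5)/f-.5+[u-r,v-r]; cam=c['cam_to_world'][:2,3]; T=onplane(c,k,zt);B=onplane(c,k,0);ctr=(T.mean(0)+B.mean(0))/2
    for _ in range(3):
        d=(ctr-cam)/np.linalg.norm(ctr-cam)
        P=np.vstack([T[(T-ctr)@d<-.003],B[(B-ctr)@d>.003]])
        s=least_squares(lambda p:np.hypot(*(P-p[:2]).T)-p[2],[*ctr,R],loss='soft_l1',f_scale=.001); ctr=s.x[:2]
    return s.x,np.std(s.fun)
if __name__=='__main__':
  for thr in(120,150): 
    for a in(((211,218),.036,.022),((364,234),.02,.017),((290,224),.012,.026)): print(thr,a,hole(C['top'],a[0],thr,a[1],a[2]))
  c=C['top'];print(c['pixels'].min(2)[208:230,198:224])
  a=cv2.resize(c['pixels'][185:235,185:235,::-1],(400,400),interpolation=cv2.INTER_CUBIC)
  b=cv2.resize(C['scene']['pixels'][195:245,340:390,::-1],(400,400),interpolation=cv2.INTER_CUBIC)
  cv2.imwrite('pics/lev.png',np.hstack([a,b]))
E
python3 g.py
```

```text
120 ((211, 218), 0.036, 0.022) (array([0.44876261, 0.28095139, 0.02219762]), np.float64(0.0009904395660282022))
120 ((364, 234), 0.02, 0.017) (array([ 0.41210925, -0.20428759,  0.01615458]), np.float64(0.00044345787982513535))
120 ((290, 224), 0.012, 0.026) (array([0.43614412, 0.03015854, 0.02438503]), np.float64(0.0005344221177654067))
150 ((211, 218), 0.036, 0.022) (array([0.44904304, 0.28106492, 0.023092  ]), np.float64(0.0009226859573284728))
150 ((364, 234), 0.02, 0.017) (array([ 0.4119727 , -0.20424944,  0.01710173]), np.float64(0.0004135821523293906))
150 ((290, 224), 0.012, 0.026) (array([0.43635156, 0.03015784, 0.02534986]), np.float64(0.00041624379257533203))
[[100 100  99 101 101 101 100 100 193 244 246 246 245 170  98 100 101 100
  101  98 100  99 101 100  97  96]
 [101 101 101 101 100 101 101 102 115 238 245 246 246 245 244 244 193 112
   97 102 102 102  99 100 100  99]
 [ 98  97  98  97  99 100 100  88 170 243 246 246 246 246 246 246 245 245
  216 130 100  98  99  99  99  99]
 [ 98  98  98  97  99  99 133 237 245 246 242 214 177 165 170 222 245 246
  245 218 129 101  98
[... 1276 characters left out ...]
00 101  83
  241 246 246 165  97 104  99  98]
 [100  98 101 100 100 134 238 246 246 212 112  95 101 100 100 101 177 243
  246 246 195 109 104 102  98  99]
 [103 101 102 101 101 101 146 241 246 246 245 238 215 196 218 244 245 246
  246 197 113 105 104 102 100 101]
 [102 103 103 103 101 101 103 104 215 244 246 246 246 246 246 246 246 230
  144 105 106 104 100 100 101 101]
 [101 102 100 101 101 102 100 101 108 106 164 223 239 243 224 197 138 110
  106 105 101 101 100 100 101 100]
 [ 99  98  98  99  99  99  99  99 100  99 102 110 121 124 115 112 108 103
   99  98  98  99 100 100 100 100]
 [ 99 100 100  99 100 100 101 101 101  99 101 100 100  99  99  99  98  99
   98  99  98  99  99  99  98 100]]
```

View pics/lev.png

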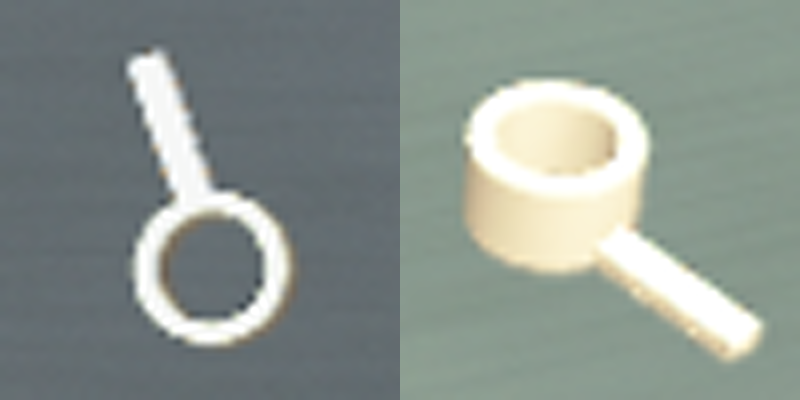

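Left is the top view and right the scene view of the lever ring. The lever leaves the hub at 22°. In the top view only the top face is bright and the walls are dark, so I'll refit using the top-face edge on the top plane alone.

```bash
cat > k.py <<'E'
from f import *
from g import hole
import f
def topfit(c,k,z,R,skip=None):
    P=onplane(c,k,z); ctr=np.median(P,0)
    if skip is not None: a=P-skip[0]; P=P[(a@skip[1])/np.linalg.norm(a,axis=1)<.7]
    s=least_squares(lambda p:np.hypot(*(P-p[:2]).T)-p[2],[*ctr,R],loss='soft_l1',f_scale=.0007); return s.x.round(4),np.std(s.fun).round(5)
pts={'lever':((360,215),(211,218),.036,.03),'plain':((182,244),(364,234),.02,.031),'flange':((133,293),(405,192),.008,.045),'spare':((271,234),(290,224),.012,.034)}
for k,(s,t,h,R) in pts.items():
    sk=(np.array([.448,.279]),np.array([.924,.383])) if k=='lever' else None
    print(k,'top',topfit(C['top'],contour(C['top'],t,30,170),h,R,sk))
    # channel stats in scene and blue threshold for top face
    b=C['scene']['pixels'][s[1]-22:s[1]+23,s[0],2]; print(k,'scene col blue',b.tolist())
E
python3 k.py
```

```text
lever top (array([0.4479, 0.2781, 0.0299]), np.float64(0.00032))
lever scene col blue [145, 145, 145, 143, 144, 145, 146, 144, 142, 145, 145, 144, 225, 255, 238, 207, 204, 202, 201, 196, 195, 194, 192, 192, 252, 255, 235, 207, 209, 210, 210, 210, 210, 209, 210, 194, 153, 142, 138, 141, 141, 142, 141, 140, 141]
plain top (array([ 0.4114, -0.2023,  0.031 ]), np.float64(0.00046))
plain scene col blue [206, 181, 180, 177, 178, 152, 145, 143, 144, 144, 145, 145, 254, 255, 255, 253, 228, 215, 212, 209, 196, 151, 137, 139, 255, 255, 255, 255, 236, 214, 212, 209, 195, 154, 141, 143, 142, 144, 145, 145, 143, 140, 142, 143, 141]
flange top (array([ 0.5493, -0.3378,  0.045 ]), np.float64(0.00045))
flange scene col blue [140, 139, 142, 139, 138, 137, 138, 140, 143, 247, 255, 255, 255, 255, 255, 239, 211, 205, 220, 221, 191, 154, 254, 255, 255, 255, 244, 215, 209, 241, 255, 255, 255, 255, 255, 255, 255, 243, 178, 147, 143, 143, 141, 141, 143]
spare top (array([0.436 , 0.0304, 0.0335]), np.float64(0.00037))
spare scene col blue [146, 145, 145, 144, 145, 145, 144, 144, 145, 143, 141, 139, 143, 255, 255, 237, 208, 188, 151, 141, 143, 144, 143, 142, 143, 143, 142, 222, 255, 253, 226, 207, 171, 144, 140, 143, 140, 139, 141, 141, 142, 141, 141, 142, 143]
```

```bash
cat >> k.py <<'E'
print()
for k,(s,t,h,R) in pts.items():
    c=C['scene']
    print(k,'scene',topfit(c,contour(c,s,30 if k!='lever' else 22,222),h,R,(np.array([.447,.28]),np.array([.924,.383])) if k=='lever' else None))
# angle of lever, top view
c=C['top'];kk=contour(c,(209,210),30,170);P=onplane(c,kk,.01);o=onplane(c,[[0,0]],.01)[0]*0+[.4479,.2781]
d=np.linalg.norm(P-o,axis=1);a=P-o;L=P[(d>.05)];e=np.array([.924,.383]);n=np.array([-.383,.924])
lx=(L-o)@e;ly=(L-o)@n
for sg in(ly>np.median(ly),ly<np.median(ly)):
    i=sg&(lx<.085); p=np.polyfit(lx[i],ly[i],1); print('side',np.degrees(np.arctan2(.383,.924)+np.arctan(p[0])),'off',p[1])
print('end',lx.max(), 'post-level check')
for n in C:
    c=C[n];X=cloud(c)
E
python3 k.py | sed -n '/^$/,$p'
```

```text
lever scene (array([0.4497, 0.2794, 0.0302]), np.float64(0.00059))
plain scene (array([ 0.4142, -0.2003,  0.0314]), np.float64(0.001))
flange scene (array([ 0.5516, -0.3354,  0.0452]), np.float64(0.00073))
spare scene (array([0.4387, 0.0319, 0.0344]), np.float64(0.00103))
side 21.739166511560445 off 0.007679148600387988
side 21.545151346528495 off -0.0074225554049292585
end 0.09284223636005297 post-level check
```

Results from the top faces (fitted radii within 0.5 mm of spec, both views agreeing to about 2.5 mm, and I take the mean of the two):

| Item | x, y (m) | Direction |
|---|---|---|
| Lever ring | .4488, .2788 | lever at 21.65° |
| Plain ring | .4128, −.2013 | – |
| Flanged ring | .5505, −.3366 | – |
| Post | .6505, .0043 | stage x at −17.4° |

Heights check too. I'm moving towards the lever ring with the gripper turned +0.933 rad, so it closes at 45° to the lever.

carry_out([
  [[0.022, 0.0335, 0, 0, 0, 0.06, 1], [0.044, 0.067, 0, 0, 0, 0.12, 1], [0.066, 0.1005, 0, 0, 0, 0.18, 1], [0.088, 0.134, 0, 0, 0, 0.24, 1], [0.11, 0.1675, 0, 0, 0, 0.3, 1]],
])

```text
time_s: 0.52
eef_pos: [0.2415, -0.3905, 0.2308]
eef_rot: [-0.0, 0.965, 0.263, 0.0]
wrist_force: [0.7, 0.2, 1.0]
opening: 0.997
grasp_force: 0.0
```

carry_out([
  [[0.022, 0.0335, 0, 0, 0, 0.06, 1], [0.044, 0.067, 0, 0, 0, 0.12, 1], [0.066, 0.1005, 0, 0, 0, 0.18, 1], [0.088, 0.134, 0, 0, 0, 0.24, 1], [0.11, 0.1675, 0, 0, 0, 0.3, 1]],
])

```text
time_s: 0.93
eef_pos: [0.3514, -0.223, 0.2312]
eef_rot: [0.0, 0.915, 0.404, 0.0]
wrist_force: [0.5, -0.5, 1.2]
opening: 1.002
grasp_force: 0.0
```

carry_out([
  [[0.008, 0.039, 0, 0, 0, 0.06, 1], [0.016, 0.078, 0, 0, 0, 0.12, 1], [0.024, 0.117, 0, 0, 0, 0.18, 1], [0.032, 0.156, 0, 0, 0, 0.24, 1], [0.04, 0.195, 0, 0, 0, 0.3, 1]],
])

```text
time_s: 1.35
eef_pos: [0.3907, -0.0279, 0.2312]
eef_rot: [0.0, 0.844, 0.536, 0.0]
wrist_force: [0.8, 0.1, -0.4]
opening: 1.003
grasp_force: 0.0
```

carry_out([
  [[0.008, 0.039, 0, 0, 0, 0.02, 1], [0.016, 0.078, 0, 0, 0, 0.033, 1], [0.024, 0.117, 0, 0, 0, 0.033, 1], [0.032, 0.156, 0, 0, 0, 0.033, 1], [0.04, 0.195, 0, 0, 0, 0.033, 1]],
])

```text
time_s: 1.77
eef_pos: [0.4307, 0.1673, 0.2311]
eef_rot: [0.0, 0.836, 0.549, -0.0]
wrist_force: [1.1, -0.4, 0.1]
opening: 1.006
grasp_force: 0.0
```

carry_out([
  [[0.006, 0.038, 0, 0, 0, 0, 1], [0.012, 0.076, 0, 0, 0, 0, 1], [0.018, 0.1118, 0, 0, 0, 0, 1], [0.018, 0.1118, -0.04, 0, 0, 0, 1], [0.018, 0.1118, -0.08, 0, 0, 0, 1]],
])

```text
time_s: 2.18
eef_pos: [0.4508, 0.2799, 0.1525]
eef_rot: [0.001, 0.835, 0.551, 0.003]
wrist_force: [0.1, 0.4, -1.1]
opening: 1.004
grasp_force: 0.0
```

carry_out([
  [[0, 0, -0.035, 0, 0, 0, 1], [0, 0, -0.07, 0, 0, 0, 1], [0, 0, -0.085, 0, 0, 0, 1], [0, 0, -0.1, 0, 0, 0, 1], [0, 0, -0.1, 0, 0, 0, 1]],
])

```text
time_s: 2.6
eef_pos: [0.446, 0.2759, 0.0475]
eef_rot: [-0.001, 0.836, 0.549, -0.003]
wrist_force: [-0.6, 0.2, 0.3]
opening: 0.999
grasp_force: 0.0
```

```bash
python3 - <<'E'
from bench import *
import cv2,pickle,numpy as np
c=camera('scene');pickle.dump(c,open('s1.pkl','wb'))
a=cv2.resize(c['pixels'][120:270,290:440,::-1],(600,600),interpolation=cv2.INTER_CUBIC);cv2.imwrite('pics/a1.png',a);o=get_obs();print(o['eef_pos'],o['q'])
E
```

```text
[0.44720793 0.27628991 0.04940153] [3.27391553e-01 3.19227009e-01 1.85180476e+00 1.53543629e-05
 9.75241986e-01 7.35412254e-01]
```

View pics/a1.png

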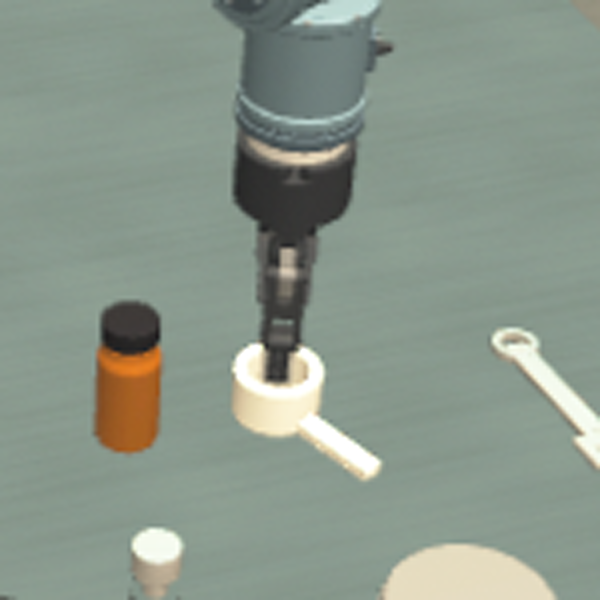

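The gripper stands over the hub, with its front finger in line with the view at crop (278,370). I'm lowering to just above grasp height and checking the settled pose.

carry_out([
  [[0, 0, -0.015, 0, 0, 0, 1], [0, 0, -0.03, 0, 0, 0, 1], [0, 0, -0.043, 0, 0, 0, 1], [0, 0, -0.043, 0, 0, 0, 1], [0, 0, -0.043, 0, 0, 0, 1]],
])

```text
time_s: 3.07
eef_pos: [0.4492, 0.277, 0.009]
eef_rot: [0.0, 0.836, 0.549, 0.0]
wrist_force: [-0.2, 0.2, -0.3]
opening: 0.998
grasp_force: 0.0
```

```bash
python3 - <<'E'
from bench import *
camera('scene');camera('scene');o=get_obs();print(o['eef_pos'],o['eef_rot'],o['opening'],o['wrist_force'])
E
```

```text
[0.45011644 0.27730968 0.00979387] [2.88535199e-04 8.35693213e-01 5.49195346e-01 1.11494663e-03] 1.0030571968011777 [ 0.00861098 -0.28463683  0.3707865 ]
```

carry_out([
  [[0, 0.002, -0.002, 0, 0, 0, 0.9], [0, 0.002, -0.002, 0, 0, 0, 0.8], [0, 0.002, -0.002, 0, 0, 0, 0.76], [0, 0.002, -0.002, 0, 0, 0, 0.74], [0, 0.002, -0.002, 0, 0, 0, 0.73]],
])

```text
time_s: 3.58
eef_pos: [0.4488, 0.2791, 0.0065]
eef_rot: [-0.0, 0.836, 0.549, -0.0]
wrist_force: [-0.5, 1.6, 0.6]
opening: 0.731
grasp_force: 0.6
```

carry_out([
  [[0, 0, 0, 0, 0, 0, 0.725], [0, 0, 0, 0, 0, 0, 0.72], [0, 0, 0, 0, 0, 0, 0.715], [0, 0, 0, 0, 0, 0, 0.71], [0, 0, 0, 0, 0, 0, 0.71]],
])

```text
time_s: 4.0
eef_pos: [0.4488, 0.2789, 0.0063]
eef_rot: [-0.0, 0.836, 0.549, -0.0]
wrist_force: [-1.3, 0.9, 1.7]
opening: 0.712
grasp_force: 1.1
```

carry_out([
  [[0, 0, 0, 0, 0, 0, 0.707], [0, 0, 0, 0, 0, 0, 0.704], [0, 0, 0, 0, 0, 0, 0.701], [0, 0, 0, 0, 0, 0, 0.698], [0, 0, 0, 0, 0, 0, 0.698]],
])

```text
time_s: 4.42
eef_pos: [0.4489, 0.2789, 0.0064]
eef_rot: [-0.0, 0.836, 0.549, -0.0]
wrist_force: [-3.8, 0.5, 5.1]
opening: 0.702
grasp_force: 16.5
```

carry_out([
  [[0, 0, 0.003, 0, 0, 0, 0.699], [0, 0, 0.008, 0, 0, 0, 0.699], [0, 0, 0.015, 0, 0, 0, 0.699], [0, 0, 0.022, 0, 0, 0, 0.699], [0, 0, 0.03, 0, 0, 0, 0.699]],
])

```text
time_s: 4.83
eef_pos: [0.4492, 0.2789, 0.037]
eef_rot: [0.0, 0.836, 0.549, 0.0]
wrist_force: [-0.6, 0.5, -1.1]
opening: 0.701
grasp_force: 15.9
```

carry_out([
  [[0, 0, 0.01, 0, 0, 0, 0.699], [0, 0, 0.035, 0, 0, 0, 0.699], [0, 0, 0.07, 0, 0, 0, 0.699], [0, 0, 0.105, 0, 0, 0, 0.699], [0, 0, 0.13, 0, 0, 0, 0.699]],
])

```text
time_s: 5.25
eef_pos: [0.45, 0.2793, 0.1704]
eef_rot: [0.0, 0.836, 0.549, 0.002]
wrist_force: [1.2, -0.0, -1.0]
opening: 0.703
grasp_force: 15.9
```

carry_out([
  [[0.004, -0.0055, 0.005, 0, 0, -0.014, 0.699], [0.014, -0.019, 0.005, 0, 0, -0.048, 0.699], [0.028, -0.038, 0.005, 0, 0, -0.095, 0.699], [0.046, -0.063, 0.005, 0, 0, -0.157, 0.699], [0.067, -0.0906, 0.005, 0, 0, -0.225, 0.699]],
])

```text
time_s: 5.67
eef_pos: [0.5156, 0.1877, 0.171]
eef_rot: [-0.0, 0.892, 0.451, -0.0]
wrist_force: [0.3, 1.3, -1.7]
opening: 0.7
grasp_force: 15.9
```

carry_out([
  [[0.017, -0.0231, 0, 0, 0, -0.0573, 0.699], [0.034, -0.0462, 0, 0, 0, -0.1146, 0.699], [0.051, -0.0693, 0, 0, 0, -0.1719, 0.699], [0.068, -0.0924, 0, 0, 0, -0.2292, 0.699], [0.085, -0.1155, 0, 0, 0, -0.2865, 0.699]],
])

```text
time_s: 6.08
eef_pos: [0.6012, 0.0711, 0.1707]
eef_rot: [-0.0, 0.948, 0.318, -0.001]
wrist_force: [1.2, 0.6, -1.5]
opening: 0.7
grasp_force: 15.9
```

carry_out([
  [[0.015, -0.0205, 0, 0, 0, -0.051, 0.699], [0.0273, -0.0376, 0, 0, 0, -0.0936, 0.699], [0.0378, -0.052, 0, 0, 0, -0.1293, 0.699], [0.0457, -0.0629, 0, 0, 0, -0.1565, 0.699], [0.0497, -0.0684, 0, 0, 0, -0.1701, 0.699]],
])

```text
time_s: 6.5
eef_pos: [0.6511, 0.0025, 0.1707]
eef_rot: [0.0, 0.972, 0.237, -0.0]
wrist_force: [-0.4, -0.6, -1.4]
opening: 0.7
grasp_force: 15.9
```

```bash
python3 - <<'E'
from bench import *
import cv2,pickle,numpy as np
for n in('scene','top'):
    c=camera(n);pickle.dump(c,open(n+'2.pkl','wb'))
    if n=='scene': a=cv2.resize(c['pixels'][190:340,205:405,::-1],(800,600),interpolation=cv2.INTER_CUBIC);cv2.imwrite('pics/a2.png',a)
o=get_obs();print(o['eef_pos'],o['eef_rot'],o['q'][5])
E
```

```text
[0.6507451  0.00358297 0.17080613] [-1.39390982e-04  9.71346419e-01  2.37667884e-01 -3.03778506e-04] 0.9143424555550143
```

View pics/a2.png

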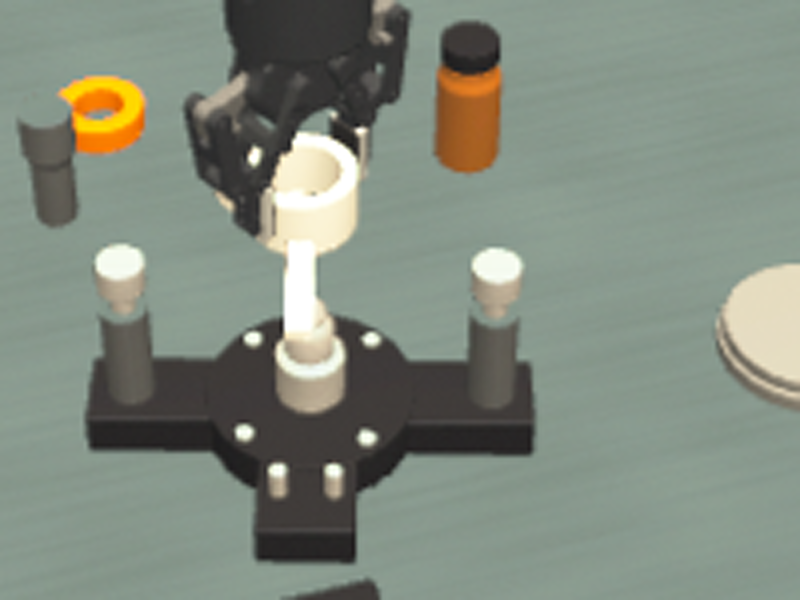

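```bash
cat > inhand.py <<'E'
from h import *; import pickle,sys
from scipy.optimize import least_squares
def edgefit(c,box,z,R,c0,thr=222,f=6,tol=.0035):
    x0,y0,x1,y1=box; im=c['pixels'][y0:y1,x0:x1].min(2); g=cv2.resize(im,None,fx=f,fy=f,interpolation=cv2.INTER_CUBIC)
    cs,_=cv2.findContours((g>thr).astype(np.uint8),cv2.RETR_LIST,cv2.CHAIN_APPROX_NONE)
    k=np.vstack([x[:,0] for x in cs]); k=(k+.5)/f-.5+[x0,y0]; P=onplane(c,k,z); ctr=np.array(c0,float)
    for _ in range(8):
        r=np.hypot(*(P-ctr).T); res=r[:,None]-np.array(R); j=abs(res).argmin(1); ok=abs(res).min(1)<tol
        Q=P[ok]; RR=np.array(R)[j[ok]]
        s=least_squares(lambda p:np.hypot(*(Q-p).T)-RR,ctr,loss='soft_l1',f_scale=.0007); ctr=s.x
    return ctr.round(4),len(Q),np.std(s.fun).round(5)
E
python3 - <<'E'
from inhand import *
c=pickle.load(open('scene2.pkl','rb'))
for z in(.198,.2,.202): print(edgefit(c,(258,220,298,256),z,[.03,.022],(.652,.005)))
# tower tops & post, same camera
for b,z,c0,R in(((226,248,244,268),.13,(.62,-.096),[.014]),((320,248,340,268),.13,(.683,.104),[.014])): print(edgefit(c,b,z,R,c0,thr=200))
for b in((226,248,244,266),(320,248,340,266)): print(c['pixels'][b[1]:b[3],(b[0]+b[2])//2].min(1).tolist())
E
```

```text
(array([0.6508, 0.003 ]), 477, np.float64(0.00111))
(array([0.653 , 0.0023]), 476, np.float64(0.0011))
(array([0.6552, 0.0017]), 474, np.float64(0.00109))
(array([ 0.6196, -0.0947]), 174, np.float64(0.00038))
(array([0.6821, 0.1052]), 174, np.float64(0.00035))
[137, 137, 138, 211, 235, 239, 240, 240, 239, 241, 239, 219, 164, 149, 150, 146, 144, 142]
[138, 137, 137, 137, 217, 236, 239, 240, 240, 239, 241, 239, 218, 164, 150, 148, 145, 144]
```

```bash
python3 - <<'E'
from inhand import *
c=pickle.load(open('scene2.pkl','rb'))
for thr in(215,225,235):
  for R in([.03,.022],[.03],[.022]): print(thr,R,edgefit(c,(276,224,298,256),.2,R,(.652,.005),thr=thr,tol=.0025))
print(c['pixels'][220:258,270:298].min(2))
E
```

```text
215 [0.03, 0.022] (array([0.6536, 0.0022]), 393, np.float64(0.00112))
215 [0.03] (array([0.6539, 0.0024]), 243, np.float64(0.00091))
215 [0.022] (array([0.652, 0.002]), 143, np.float64(0.00088))
225 [0.03, 0.022] (array([0.6529, 0.0022]), 412, np.float64(0.00077))
225 [0.03] (array([0.6531, 0.0022]), 246, np.float64(0.00067))
225 [0.022] (array([0.6523, 0.0023]), 169, np.float64(0.00084))
235 [0.03, 0.022] (array([0.6524, 0.0023]), 420, np.float64(0.00069))
235 [0.03] (array([0.6524, 0.0018]), 246, np.float64(0.00061))
235 [0.022] (array([0.6523, 0.0029]), 178, np.float64(0.00068))
[[116 128  93 ...  51  51  54]
 [ 87 113 126 ...  93  66  69]
 [ 76  83 100 ... 241 165 100]
 ...
 [136 137 136 ... 135 134 134]
 [137 137 136 ... 135 135 135]
 [138 138 137 ... 135 135 136]]
```

```bash
python3 - <<'E'
from h import *; import pickle
for n,box in(('top',(285,110,325,160)),('scene',(268,248,292,275))):
    c=pickle.load(open(n+'2.pkl','rb')); x0,y0,x1,y1=box; z=.1744
    g=cv2.resize(c['pixels'][y0:y1,x0:x1].min(2),None,fx=6,fy=6,interpolation=cv2.INTER_CUBIC)
    cs,_=cv2.findContours((g>(170 if n=='top' else 222)).astype(np.uint8),cv2.RETR_LIST,cv2.CHAIN_APPROX_NONE)
    for k in cs:
        if cv2.contourArea(k)<36*15: continue
        P=onplane(c,(k[:,0]+.5)/6-.5+[x0,y0],z); o=np.array([.6505,.0043]); a=np.radians(-17.4); e=np.array([np.cos(a),np.sin(a)]);m=np.array([-e[1],e[0]])
        lx=(P-o)@e;ly=(P-o)@m; print(n,cv2.contourArea(k)/36,'lx',lx.min().round(4),lx.max().round(4))
        mid=np.median(ly)
        for s in(ly>mid,ly<mid):
            i=s&(lx>lx.max()-.035)&(lx<lx.max()-.005)
            if i.sum()>5: p=np.polyfit(lx[i],ly[i],1); print(' side slope deg',np.degrees(np.arctan(p[0])).round(2),'off at 0',p[1].round(4),'at 78',np.polyval(p,.078).round(4))
E
```

```text
top 53.06944444444444 lx -0.0232 0.0104
 side slope deg -7.45 off at 0 -0.0043 at 78 -0.0145
 side slope deg -24.72 off at 0 -0.0274 at 78 -0.0633
scene 157.61111111111111 lx 0.028 0.0971
 side slope deg 2.15 off at 0 0.0048 at 78 0.0077
 side slope deg 2.1 off at 0 -0.0101 at 78 -0.0072
```

carry_out([
  [[0, 0.001, -0.012, 0, 0, -0.01, 0.699], [-0.0005, 0.002, -0.026, 0, 0, -0.02, 0.699], [-0.0005, 0.0028, -0.042, 0, 0, -0.03, 0.699], [-0.0005, 0.0028, -0.054, 0, 0, -0.03, 0.699], [-0.0005, 0.0028, -0.058, 0, 0, -0.03, 0.699]],
])

```text
time_s: 7.02
eef_pos: [0.6475, 0.0086, 0.1093]
eef_rot: [-0.001, 0.975, 0.224, -0.003]
wrist_force: [-0.8, 1.0, -2.6]
opening: 0.701
grasp_force: 15.9
```

```bash
cat > chk.py <<'E'
from bench import *; from inhand import *
import sys
def settle(n=3):
    P=[]
    for i in range(n): c=camera('scene'); P.append(get_obs()['eef_pos'])
    return c,np.mean(P[1:],0)
def stage(c,p):
    o=np.array([.6509,.0053]); a=np.radians(-17.4); e=np.array([np.cos(a),np.sin(a)]);m=np.array([-e[1],e[0]]); return ((p-o)@e).round(4),((p-o)@m).round(4)
def pix(c,p):
    T=np.linalg.inv(c['cam_to_world']);q=T[:3,:3]@np.array(p)+T[:3,3]; s=np.array([q[0],-q[1]])/-q[2]; s=s*(1+c['k1']*(s@s)); K=c['camera_matrix']; return (s*K[0,0]+[K[0,2],K[1,2]])
E
python3 - <<'E'
from chk import *
c,t=settle(); pickle.dump(c,open('s3.pkl','wb')); print(t,get_obs()['grasp_force'],get_obs()['eef_rot'])
z=t[2]-.0064+.036; u,v=pix(c,[.651,.005,z]).astype(int); print(u,v)
for thr in(215,225,235):
    r=edgefit(c,(u-8,v-14,u+18,v+16),z,[.03,.022],(.651,.004),thr=thr,tol=.0025); print(thr,r,stage(c,r[0]))
z2=z-.026; u2,v2=pix(c,[.651+.06,.005-.019,z2]).astype(int)
x0,y0=u2-12,v2-14
g=cv2.resize(c['pixels'][y0:y0+34,x0:x0+26].min(2),None,fx=6,fy=6,interpolation=cv2.INTER_CUBIC)
cs,_=cv2.findContours((g>222).astype(np.uint8),cv2.RETR_LIST,cv2.CHAIN_APPROX_NONE)
for k in cs:
    if cv2.contourArea(k)<36*60: continue
    P=onplane(c,(k[:,0]+.5)/6-.5+[x0,y0],z2); L=np.array([stage(c,p) for p in P]); lx,ly=L.T; print('lx',lx.min(),lx.max())
    for s in(ly>np.median(ly),ly<np.median(ly)):
        i=s&(lx>.05)&(lx<.085); p=np.polyfit(lx[i],ly[i],1); print(np.degrees(np.arctan(p[0])),'off0',p[1],'off78',np.polyval(p,.078))
E
```

```text
[0.64922897 0.00784169 0.11192678] 15.881973523646593 [-2.56764337e-04  9.74581186e-01  2.24033730e-01 -5.77059801e-04]
281 251
215 (array([0.6512, 0.0075]), 439, np.float64(0.00115)) (np.float64(-0.0004), np.float64(0.0022))
225 (array([0.6511, 0.0076]), 454, np.float64(0.00082)) (np.float64(-0.0005), np.float64(0.0023))
235 (array([0.6508, 0.0076]), 453, np.float64(0.00072)) (np.float64(-0.0008), np.float64(0.0022))
lx 0.0256 0.0944
-15.172996608057435 off0 0.030034854792164972 off78 0.00888219365617331
8.848838213221255 off0 -0.018176681723337147 off78 -0.006033555135798351
```

```bash
cat > c2.py <<'E'
from chk import *
for i in range(8): camera('scene')
c,t=settle(); o=get_obs(); print(t,o['eef_pos'],o['grasp_force'],o['eef_rot'],o['time_s'])
z=t[2]-.0064+.036; u,v=pix(c,[.651,.005,z]).astype(int)
for thr in(215,225,235):
    r=edgefit(c,(u-8,v-14,u+18,v+16),z,[.03,.022],(.651,.004),thr=thr,tol=.0025); print(thr,r,stage(c,r[0]))
z2=z-.026; u2,v2=pix(c,[.651+.06,.005-.019,z2]).astype(int)
x0,y0=u2-12,v2-14
g=cv2.resize(c['pixels'][y0:y0+34,x0:x0+26].min(2),None,fx=6,fy=6,interpolation=cv2.INTER_CUBIC)
cs,_=cv2.findContours((g>222).astype(np.uint8),cv2.RETR_LIST,cv2.CHAIN_APPROX_NONE)
for k in cs:
    if cv2.contourArea(k)<36*60: continue
    P=onplane(c,(k[:,0]+.5)/6-.5+[x0,y0],z2); L=np.array([stage(c,p) for p in P]); lx,ly=L.T; print('lx',lx.min(),lx.max())
    i=(lx>.045)&(lx<.085)&(abs(ly)<.015); s=np.sign(ly[i]-np.median(ly[i])); A=np.c_[lx[i],np.ones(i.sum()),s]
    q=least_squares(lambda p:A@p-ly[i],[0,0,.007],loss='soft_l1',f_scale=.0005).x; print('lever deg',np.degrees(q[0]),'off0',q[1],'off78',q[1]+.078*q[0],'halfw',q[2])
E
python3 c2.py
```

```text
[0.65028831 0.00715125 0.11352382] [0.65026549 0.00716086 0.11347999] 15.882677910849452 [4.31749121e-05 9.74669593e-01 2.23649642e-01 1.40171228e-04] 7.7167
215 (array([0.6515, 0.0069]), 386, np.float64(0.00101)) (np.float64(0.0001), np.float64(0.0017))
225 (array([0.6519, 0.0069]), 451, np.float64(0.00084)) (np.float64(0.0005), np.float64(0.0018))
235 (array([0.6515, 0.0069]), 455, np.float64(0.00069)) (np.float64(0.0001), np.float64(0.0017))
lx 0.0263 0.0964
lever deg -0.30297895558945376 off0 0.0005747708725596829 off78 0.00016230840609509056 halfw 0.008330239642351833
```

carry_out([
  [[0, -0.0016, -0.006, 0, 0, 0, 0.699], [0, -0.0016, -0.015, 0, 0, 0, 0.699], [0, -0.0016, -0.026, 0, 0, 0, 0.699], [0, -0.0016, -0.035, 0, 0, 0, 0.699], [0, -0.0016, -0.039, 0, 0, 0, 0.699]],
])

```text
time_s: 8.13
eef_pos: [0.6485, 0.0058, 0.0713]
eef_rot: [-0.001, 0.975, 0.224, -0.002]
wrist_force: [-0.2, 0.7, -1.5]
opening: 0.701
grasp_force: 15.9
```

```bash
cat >w.py <<'E'
from bench import *
import sys
for i in range(int(sys.argv[1])): camera('scene')
o=get_obs(); print(o['time_s'],o['eef_pos'].round(4),o['wrist_force'].round(1),o['torque'].round(2),o['grasp_force'],o['opening'])
E
python3 c2.py; python3 w.py 1
```

```text
[0.65047464 0.00557149 0.07478709] [0.65044338 0.00557502 0.07474192] 15.882717948406935 [1.40514804e-04 9.74658298e-01 2.23698613e-01 3.36843927e-04] 8.6833
215 (array([0.6514, 0.0053]), 368, np.float64(0.00097)) (np.float64(0.0005), np.float64(0.0001))
225 (array([0.652 , 0.0053]), 441, np.float64(0.0009)) (np.float64(0.001), np.float64(0.0003))
235 (array([0.6517, 0.0053]), 439, np.float64(0.00071)) (np.float64(0.0008), np.float64(0.0002))
lx 0.0262 0.0948
lever deg -0.23280098554004833 off0 -0.00010150800398738844 off78 -0.0004184332125531895 halfw 0.006591152391543059
8.7333 [0.6504 0.0056 0.0746] [-0.5 -0.9 -1.3] [ 0.05  0.05 -0.01] 15.882851053029299 0.7003919195035945
```

carry_out([
  [[0, 0, -0.003, 0, 0, 0, 0.699], [0, 0, -0.006, 0, 0, 0, 0.699], [0, 0, -0.009, 0, 0, 0, 0.699], [0, 0, -0.012, 0, 0, 0, 0.699], [0, 0, -0.015, 0, 0, 0, 0.699]],
])

```text
time_s: 9.15
eef_pos: [0.65, 0.0056, 0.0587]
eef_rot: [-0.0, 0.975, 0.224, -0.0]
wrist_force: [-0.1, 0.4, -1.5]
opening: 0.702
grasp_force: 15.9
```

carry_out([
  [[0, 0, -0.004, 0, 0, 0, 0.699], [0, 0, -0.008, 0, 0, 0, 0.699], [0, 0, -0.012, 0, 0, 0, 0.699], [0, 0, -0.016, 0, 0, 0, 0.699], [0, 0, -0.018, 0, 0, 0, 0.699]],
])

```text
time_s: 9.57
eef_pos: [0.6498, 0.0057, 0.0404]
eef_rot: [-0.0, 0.975, 0.224, -0.0]
wrist_force: [-1.1, 0.2, -1.6]
opening: 0.702
grasp_force: 15.9
```

```bash
python3 w.py 6
```

```text
9.8667 [0.6505 0.0056 0.0416] [-0.4 -0.9 -2. ] [-0.02  0.05  0.  ] 15.880753705278039 0.7013318544102113
```

carry_out([
  [[0, 0, -0.001, 0, 0, 0, 0.699], [0, 0, -0.002, 0, 0, 0, 0.699], [0, 0, -0.003, 0, 0, 0, 0.699], [0, 0, -0.0038, 0, 0, 0, 0.699], [0, 0, -0.0042, 0, 0, 0, 0.699]],
])

```text
time_s: 10.28
eef_pos: [0.6501, 0.0056, 0.0369]
eef_rot: [-0.0, 0.975, 0.224, -0.0]
wrist_force: [0.4, 0.6, -1.7]
opening: 0.701
grasp_force: 15.9
```

carry_out([
  [[0, 0, -0.0003, 0, 0, 0, 0.699], [0, 0, -0.0006, 0, 0, 0, 0.699], [0, 0, -0.0009, 0, 0, 0, 0.699], [0, 0, -0.0011, 0, 0, 0, 0.699], [0, 0, -0.0011, 0, 0, 0, 0.699]],
])

```text
time_s: 10.7
eef_pos: [0.6502, 0.0056, 0.0365]
eef_rot: [0.0, 0.975, 0.224, 0.0]
wrist_force: [-4.4, 0.4, 3.2]
opening: 0.704
grasp_force: 16.3
```

carry_out([
  [[0, 0, 0, 0, 0, 0, 0.705], [0, 0, 0, 0, 0, 0, 0.715], [0, 0, 0, 0, 0, 0, 0.75], [0, 0, 0, 0, 0, 0, 0.85], [0, 0, 0, 0, 0, 0, 1]],
])

```text
time_s: 11.12
eef_pos: [0.6503, 0.0056, 0.0359]
eef_rot: [0.0, 0.975, 0.224, 0.0]
wrist_force: [0.6, -0.5, -0.4]
opening: 0.967
grasp_force: 0.0
```

carry_out([
  [[0, 0, 0.005, 0, 0, 0, 1], [0, 0, 0.025, 0, 0, 0, 1], [0, 0, 0.06, 0, 0, 0, 1], [0, 0, 0.1, 0, 0, 0, 1], [0, 0, 0.14, 0, 0, 0, 1]],
])

```text
time_s: 11.53
eef_pos: [0.6495, 0.0057, 0.1771]
eef_rot: [-0.0, 0.975, 0.224, -0.001]
wrist_force: [1.2, -0.4, 0.6]
opening: 0.998
grasp_force: 0.0
```

```bash
python3 - <<'E'
from chk import *
c=camera('scene')
a=cv2.resize(c['pixels'][240:340,215:348,::-1],(532,400),interpolation=cv2.INTER_CUBIC);cv2.imwrite('pics/a3.png',a)
for thr in(225,235):
  for z in (.066,):
    u,v=pix(c,[.651,.005,z]).astype(int); r=edgefit(c,(u-18,v-16,u+19,v+17),z,[.03],(.651,.005),thr=thr,tol=.003);print(r,stage(c,r[0]))
o=get_obs();print(o['eef_pos'],o['q'])
E
```

```text
(array([0.6519, 0.0059]), 359, np.float64(0.00095)) (np.float64(0.0008), np.float64(0.0009))
(array([0.6514, 0.0058]), 337, np.float64(0.00089)) (np.float64(0.0003), np.float64(0.0006))
[0.65466227 0.0050398  0.18795481] [-1.73235335e-01  3.82768624e-01  1.44417797e+00  2.79864617e-05
  1.30122349e+00  9.46064585e-01]
```

View pics/a3.png

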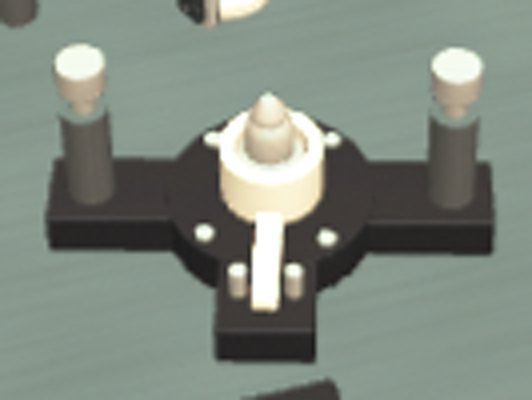

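Lever ring is home: its lever lies between the two pins in the crop at (267,265), and the post stands up through the hub. Now the plain ring.

carry_out([
  [[-0.0295, -0.0257, 0, 0, 0, 0, 1], [-0.059, -0.0514, 0, 0, 0, 0, 1], [-0.0885, -0.0771, 0, 0, 0, 0, 1], [-0.118, -0.1028, 0, 0, 0, 0, 1], [-0.1475, -0.1285, 0, 0, 0, 0, 1]],
])

```text
time_s: 12.0
eef_pos: [0.5014, -0.1236, 0.1762]
eef_rot: [0.0, 0.975, 0.224, 0.0]
wrist_force: [0.2, -1.6, 0.1]
opening: 1.002
grasp_force: 0.0
```

carry_out([
  [[-0.0295, -0.0257, 0, 0, 0, 0, 1], [-0.059, -0.0514, 0, 0, 0, 0, 1], [-0.09, -0.0784, 0, 0, 0, 0, 1], [-0.09, -0.0784, -0.03, 0, 0, 0, 1], [-0.09, -0.0784, -0.065, 0, 0, 0, 1]],
])

```text
time_s: 12.42
eef_pos: [0.4137, -0.2053, 0.1137]
eef_rot: [0.004, 0.975, 0.221, 0.003]
wrist_force: [0.1, -0.2, -0.7]
opening: 0.999
grasp_force: 0.0
```

carry_out([
  [[0, 0, -0.03, 0, 0, 0, 1], [0, 0, -0.05, 0, 0, 0, 1], [0, 0, -0.065, 0, 0, 0, 1], [0, 0, -0.07, 0, 0, 0, 1], [0, 0, -0.07, 0, 0, 0, 1]],
])

```text
time_s: 12.83
eef_pos: [0.412, -0.2007, 0.04]
eef_rot: [-0.001, 0.975, 0.224, -0.001]
wrist_force: [0.2, -1.1, -0.8]
opening: 1.0
grasp_force: 0.0
```

```bash
python3 w.py 7; python3 - <<'E'
from bench import *
import cv2
c=camera('scene');cv2.imwrite('pics/a4.png',cv2.resize(c['pixels'][180:290,110:260,::-1],(750,550),interpolation=cv2.INTER_CUBIC))
E
```

```text
13.1833 [ 0.4134 -0.2018  0.042 ] [ 0.1  0.1 -0.1] [-0.01 -0.03  0.03] 0.0 0.998238760630005
```

View pics/a4.png

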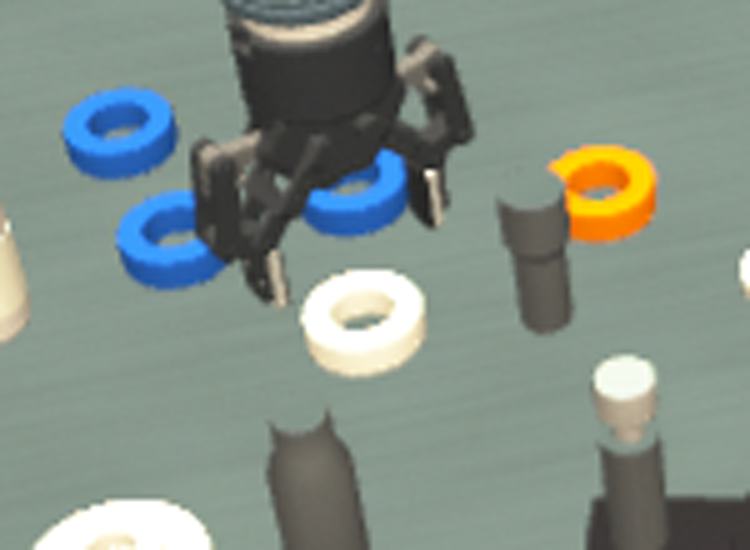

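The picture shows the open fingers either side of the white ring at crop (363,320), clear of the eyepiece and the blue rings. Descending and closing gently.

carry_out([
  [[-0.0006, 0.0005, -0.015, 0, 0, 0, 1], [-0.0006, 0.0005, -0.03, 0, 0, 0, 1], [-0.0006, 0.0005, -0.038, 0, 0, 0, 1], [-0.0006, 0.0005, -0.0415, 0, 0, 0, 1], [-0.0006, 0.0005, -0.0415, 0, 0, 0, 0.9]],
])

```text
time_s: 13.65
eef_pos: [0.4117, -0.2004, -0.0011]
eef_rot: [-0.001, 0.975, 0.224, -0.0]
wrist_force: [0.1, -0.5, -0.8]
opening: 0.91
grasp_force: 0.0
```

carry_out([
  [[0, 0, 0, 0, 0, 0, 0.82], [0, 0, 0, 0, 0, 0, 0.78], [0, 0, 0, 0, 0, 0, 0.76], [0, 0, 0, 0, 0, 0, 0.75], [0, 0, 0, 0, 0, 0, 0.74]],
])

```text
time_s: 14.07
eef_pos: [0.4123, -0.201, -0.0001]
eef_rot: [0.0, 0.975, 0.224, 0.0]
wrist_force: [0.6, -0.2, 0.2]
opening: 0.738
grasp_force: 0.0
```

carry_out([
  [[0, 0, 0, 0, 0, 0, 0.736], [0, 0, 0, 0, 0, 0, 0.732], [0, 0, 0, 0, 0, 0, 0.728], [0, 0, 0, 0, 0, 0, 0.724], [0, 0, 0, 0, 0, 0, 0.724]],
])

```text
time_s: 14.48
eef_pos: [0.4124, -0.2012, -0.0003]
eef_rot: [0.0, 0.975, 0.224, 0.0]
wrist_force: [-0.4, -0.3, 1.5]
opening: 0.725
grasp_force: 0.6
```

carry_out([
  [[0, 0, 0, 0, 0, 0, 0.723], [0, 0, 0, 0, 0, 0, 0.723], [0, 0, 0, 0, 0, 0, 0.722], [0, 0, 0, 0, 0, 0, 0.722], [0, 0, 0, 0, 0, 0, 0.722]],
])

```text
time_s: 14.9
eef_pos: [0.4122, -0.2009, -0.0004]
eef_rot: [0.0, 0.975, 0.224, 0.0]
wrist_force: [0.5, -1.3, 1.6]
opening: 0.72
grasp_force: 0.8
```

carry_out([
  [[0, 0, 0, 0, 0, 0, 0.721], [0, 0, 0, 0, 0, 0, 0.72], [0, 0, 0, 0, 0, 0, 0.72], [0, 0, 0, 0, 0, 0, 0.719], [0, 0, 0, 0, 0, 0, 0.719]],
])

```text
time_s: 15.32
eef_pos: [0.4122, -0.2009, -0.0004]
eef_rot: [0.0, 0.975, 0.224, 0.0]
wrist_force: [0.8, -0.6, 1.8]
opening: 0.721
grasp_force: 3.2
```

carry_out([
  [[0, 0, 0, 0, 0, 0, 0.718], [0, 0, 0, 0, 0, 0, 0.717], [0, 0, 0, 0, 0, 0, 0.716], [0, 0, 0, 0, 0, 0, 0.716], [0, 0, 0, 0, 0, 0, 0.716]],
])

```text
time_s: 15.73
eef_pos: [0.4122, -0.2009, -0.0004]
eef_rot: [0.0, 0.975, 0.224, 0.0]
wrist_force: [0.1, -1.7, 5.3]
opening: 0.714
grasp_force: 6.6
```

carry_out([
  [[0, 0, 0, 0, 0, 0, 0.715], [0, 0, 0, 0, 0, 0, 0.713], [0, 0, 0, 0, 0, 0, 0.711], [0, 0, 0, 0, 0, 0, 0.71], [0, 0, 0, 0, 0, 0, 0.71]],
])

```text
time_s: 16.15
eef_pos: [0.4122, -0.2009, -0.0003]
eef_rot: [0.0, 0.975, 0.224, 0.0]
wrist_force: [-0.2, -1.8, 7.3]
opening: 0.714
grasp_force: 14.5
```

carry_out([
  [[0, 0, 0.003, 0, 0, 0, 0.71], [0, 0, 0.008, 0, 0, 0, 0.71], [0, 0, 0.015, 0, 0, 0, 0.71], [0, 0, 0.022, 0, 0, 0, 0.71], [0, 0, 0.03, 0, 0, 0, 0.71]],
])

```text
time_s: 16.57
eef_pos: [0.4118, -0.2005, 0.0299]
eef_rot: [-0.0, 0.975, 0.224, -0.0]
wrist_force: [-0.2, 0.1, -1.5]
opening: 0.711
grasp_force: 14.4
```

```bash
python3 w.py 6
```

```text
16.8667 [ 0.4119 -0.2006  0.0294] [ 0.3 -1.  -1.3] [-0.01  0.03 -0.02] 14.42899220623076 0.7146147932640255
```

carry_out([
  [[0, 0, 0.01, 0, 0, 0, 0.71], [0, 0, 0.035, 0, 0, 0, 0.71], [0, 0, 0.07, 0, 0, 0, 0.71], [0, 0, 0.105, 0, 0, 0, 0.71], [0, 0, 0.13, 0, 0, 0, 0.71]],
])

```text
time_s: 17.28
eef_pos: [0.4126, -0.2012, 0.1627]
eef_rot: [0.001, 0.975, 0.224, 0.001]
wrist_force: [0.9, -0.4, -1.5]
opening: 0.708
grasp_force: 14.5
```

carry_out([
  [[0.0048, 0.0041, 0.005, 0, 0, 0, 0.71], [0.0167, 0.0144, 0.005, 0, 0, 0, 0.71], [0.0333, 0.0288, 0.005, 0, 0, 0, 0.71], [0.0548, 0.0473, 0.005, 0, 0, 0, 0.71], [0.0786, 0.0678, 0.005, 0, 0, 0, 0.71]],
])

```text
time_s: 17.7
eef_pos: [0.4907, -0.1322, 0.1638]
eef_rot: [-0.0, 0.975, 0.223, -0.001]
wrist_force: [0.8, -1.0, -0.6]
opening: 0.716
grasp_force: 14.5
```

carry_out([
  [[0.02, 0.0173, 0, 0, 0, 0, 0.71], [0.04, 0.0346, 0, 0, 0, 0, 0.71], [0.06, 0.0519, 0, 0, 0, 0, 0.71], [0.08, 0.0692, 0, 0, 0, 0, 0.71], [0.1, 0.0863, 0, 0, 0, 0, 0.71]],
])

```text
time_s: 18.12
eef_pos: [0.5909, -0.0451, 0.1633]
eef_rot: [-0.001, 0.975, 0.224, -0.001]
wrist_force: [0.6, 0.3, -0.9]
opening: 0.715
grasp_force: 14.5
```

carry_out([
  [[0.0179, 0.0154, 0, 0, 0, 0, 0.71], [0.0327, 0.0283, 0, 0, 0, 0, 0.71], [0.0452, 0.0391, 0, 0, 0, 0, 0.71], [0.0547, 0.0473, 0, 0, 0, 0, 0.71], [0.0595, 0.0514, 0, 0, 0, 0, 0.71]],
])

```text
time_s: 18.53
eef_pos: [0.6504, 0.0064, 0.1631]
eef_rot: [-0.001, 0.975, 0.224, -0.001]
wrist_force: [-0.0, 0.1, -1.0]
opening: 0.71
grasp_force: 14.5
```

carry_out([
  [[0, 0, -0.01, 0, 0, 0, 0.71], [0, 0, -0.024, 0, 0, 0, 0.71], [0, 0, -0.038, 0, 0, 0, 0.71], [0, 0, -0.048, 0, 0, 0, 0.71], [0, 0, -0.053, 0, 0, 0, 0.71]],
])

```text
time_s: 18.95
eef_pos: [0.6479, 0.0044, 0.108]
eef_rot: [-0.001, 0.975, 0.223, -0.002]
wrist_force: [-0.5, -0.1, -1.4]
opening: 0.711
grasp_force: 14.5
```

```bash
cat > c3.py <<'E'
from chk import *
# usage: zoff(top face above TCP) radii...
zo=float(sys.argv[1]); R=[float(x) for x in sys.argv[2].split(',')]
for i in range(8): camera('scene')
c,t=settle(); o=get_obs(); print(t.round(4),o['grasp_force'],o['time_s'],o['wrist_force'].round(1))
z=t[2]+zo; u,v=pix(c,[t[0],t[1],z]).astype(int)
for x0 in(-20,-8):
  for thr in(225,235):
    r=edgefit(c,(u+x0,v-18,u+22,v+18),z,R,t[:2],thr=thr,tol=.0025); print(x0,thr,r,stage(c,r[0]))
cv2.imwrite(sys.argv[3],cv2.resize(c['pixels'][v-50:v+70,u-60:u+60,::-1],(480,480),interpolation=cv2.INTER_CUBIC))
E
python3 c3.py 0.0204 .031,.017 pics/a5.png
```

```text
[0.6505 0.0047 0.1121] 14.534840430133045 19.5 [-1.   0.6 -1.4]
-20 225 (array([0.6524, 0.0045]), 463, np.float64(0.00084)) (np.float64(0.0017), np.float64(-0.0003))
-20 235 (array([0.6519, 0.0044]), 465, np.float64(0.00065)) (np.float64(0.0012), np.float64(-0.0006))
-8 225 (array([0.6524, 0.0045]), 463, np.float64(0.00084)) (np.float64(0.0017), np.float64(-0.0003))
-8 235 (array([0.6519, 0.0044]), 465, np.float64(0.00065)) (np.float64(0.0012), np.float64(-0.0006))
```

carry_out([
  [[-0.0006, 0.0007, -0.004, 0, 0, 0, 0.71], [-0.0006, 0.0007, -0.009, 0, 0, 0, 0.71], [-0.0006, 0.0007, -0.014, 0, 0, 0, 0.71], [-0.0006, 0.0007, -0.018, 0, 0, 0, 0.71], [-0.0006, 0.0007, -0.02, 0, 0, 0, 0.71]],
])

```text
time_s: 19.92
eef_pos: [0.6489, 0.0055, 0.0901]
eef_rot: [-0.0, 0.975, 0.224, -0.001]
wrist_force: [-0.6, -0.1, -1.4]
opening: 0.714
grasp_force: 14.5
```

carry_out([
  [[0, 0, -0.002, 0, 0, 0, 0.71], [0, 0, -0.005, 0, 0, 0, 0.71], [0, 0, -0.008, 0, 0, 0, 0.71], [0, 0, -0.011, 0, 0, 0, 0.71], [0, 0, -0.014, 0, 0, 0, 0.71]],
])

```text
time_s: 20.33
eef_pos: [0.6496, 0.0054, 0.0772]
eef_rot: [0.0, 0.975, 0.224, 0.0]
wrist_force: [-0.4, -0.3, -1.6]
opening: 0.709
grasp_force: 14.5
```

```bash
python3 c3.py 0.0204 .031 pics/a6.png
```

```text
[0.6497 0.0054 0.0777] 14.529069364070892 20.8833 [ 0.8 -0.4 -0.9]
-20 225 (array([0.6519, 0.005 ]), 256, np.float64(0.00068)) (np.float64(0.001), np.float64(0.0))
-20 235 (array([0.6514, 0.0046]), 252, np.float64(0.00054)) (np.float64(0.0007), np.float64(-0.0005))
-8 225 (array([0.6519, 0.005 ]), 256, np.float64(0.00068)) (np.float64(0.001), np.float64(0.0))
-8 235 (array([0.6514, 0.0046]), 252, np.float64(0.00054)) (np.float64(0.0007), np.float64(-0.0005))
```

carry_out([
  [[0, 0, -0.002, 0, 0, 0, 0.71], [0, 0, -0.005, 0, 0, 0, 0.71], [0, 0, -0.008, 0, 0, 0, 0.71], [0, 0, -0.01, 0, 0, 0, 0.71], [0, 0, -0.0105, 0, 0, 0, 0.71]],
])

```text
time_s: 21.3
eef_pos: [0.6491, 0.0055, 0.0661]
eef_rot: [-0.0, 0.975, 0.224, -0.001]
wrist_force: [0.7, -0.8, -1.2]
opening: 0.713
grasp_force: 14.5
```

carry_out([
  [[0, 0, -0.0003, 0, 0, 0, 0.71], [0, 0, -0.0006, 0, 0, 0, 0.71], [0, 0, -0.0009, 0, 0, 0, 0.71], [0, 0, -0.0012, 0, 0, 0, 0.71], [0, 0, -0.0013, 0, 0, 0, 0.71]],
])

```text
time_s: 21.72
eef_pos: [0.6497, 0.0054, 0.0659]
eef_rot: [0.0, 0.975, 0.224, 0.0]
wrist_force: [-0.9, -0.0, -1.1]
opening: 0.718
grasp_force: 14.6
```

carry_out([
  [[0, 0, -0.0002, 0, 0, 0, 0.71], [0, 0, -0.0004, 0, 0, 0, 0.71], [0, 0, -0.0005, 0, 0, 0, 0.71], [0, 0, -0.0006, 0, 0, 0, 0.71], [0, 0, -0.0006, 0, 0, 0, 0.71]],
])

```text
time_s: 22.13
eef_pos: [0.6497, 0.0054, 0.0658]
eef_rot: [0.0, 0.975, 0.224, 0.0]
wrist_force: [-3.6, 1.0, 4.6]
opening: 0.716
grasp_force: 15.0
```

Contact (about 6 N), so it's home. Releasing, rising and checking.

carry_out([
  [[0, 0, 0, 0, 0, 0, 0.718], [0, 0, 0, 0, 0, 0, 0.728], [0, 0, 0, 0, 0, 0, 0.76], [0, 0, 0, 0, 0, 0, 0.86], [0, 0, 0, 0, 0, 0, 1]],
])

```text
time_s: 22.55
eef_pos: [0.6495, 0.0054, 0.0648]
eef_rot: [-0.0, 0.975, 0.224, -0.0]
wrist_force: [-0.0, 0.2, -0.7]
opening: 0.976
grasp_force: 0.0
```

carry_out([
  [[0, 0, 0.005, 0, 0, 0, 1], [0, 0, 0.025, 0, 0, 0, 1], [0, 0, 0.06, 0, 0, 0, 1], [0, 0, 0.095, 0, 0, 0, 1], [0, 0, 0.11, 0, 0, 0, 1]],
])

```text
time_s: 22.97
eef_pos: [0.6519, 0.0051, 0.1808]
eef_rot: [0.001, 0.975, 0.224, 0.003]
wrist_force: [1.4, -1.1, 0.5]
opening: 1.001
grasp_force: 0.0
```

```bash
python3 - <<'E'
from chk import *
c=camera('scene'); X=cloud(c)
for z in(.086,):
  for thr in(225,235):
    u,v=pix(c,[.651,.005,z]).astype(int); r=edgefit(c,(u-18,v-16,u+19,v+17),z,[.031],(.651,.005),thr=thr,tol=.003);print(r,stage(c,r[0]))
Q=X[v-12:v+13,u-14:u+15].reshape(-1,3); b=c['pixels'][v-12:v+13,u-14:u+15].min(2).ravel(); rr=np.hypot(*(Q[:,:2]-[.6515,.005]).T); print('top z',np.median(Q[(b>240)&(rr>.018)&(rr<.03),2]))
o=get_obs();print(o['eef_pos'],o['q'].round(2))
t=camera('top'); print()
cv2.imwrite('pics/a7.png',np.hstack([cv2.resize(c['pixels'][225:325,230:330,::-1],(400,400),interpolation=cv2.INTER_CUBIC),cv2.resize(c['pixels'][240:340,90:190,::-1],(400,400),interpolation=cv2.INTER_CUBIC)]))
E
```

```text
(array([0.6511, 0.0058]), 405, np.float64(0.00075)) (np.float64(0.0), np.float64(0.0005))
(array([0.651 , 0.0058]), 400, np.float64(0.00052)) (np.float64(-0.0001), np.float64(0.0005))
top z 0.08571440296978289
[0.65317898 0.00490121 0.18304135] [-0.17  0.39  1.45  0.    1.29  0.95]
```

View pics/a7.png

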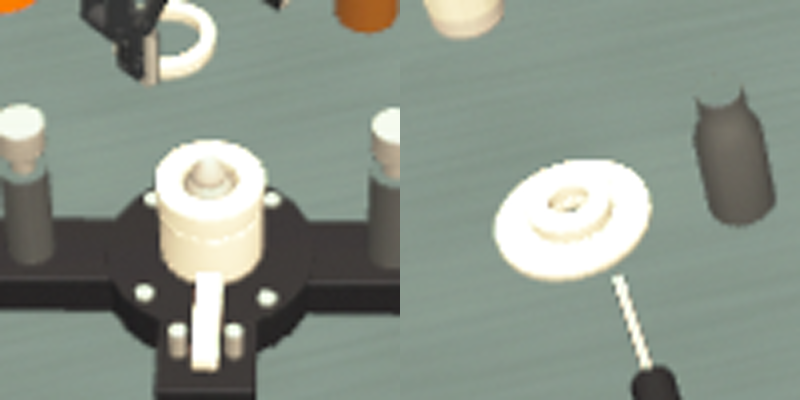

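The plain ring is home: the crop shows it seated at (210,185) with its top face at z = .0857 m. The flanged ring, at crop (573,218) right panel, lies flange down.

carry_out([
  [[-0.0111, -0.038, 0, 0, 0, 0, 1], [-0.0222, -0.076, 0, 0, 0, 0, 1], [-0.0333, -0.114, 0, 0, 0, 0, 1], [-0.0444, -0.152, 0, 0, 0, 0, 1], [-0.0555, -0.19, 0, 0, 0, 0, 1]],
])

```text
time_s: 23.48
eef_pos: [0.5927, -0.1856, 0.1739]
eef_rot: [-0.001, 0.975, 0.224, -0.001]
wrist_force: [1.4, -0.3, -0.4]
opening: 0.999
grasp_force: 0.0
```

carry_out([
  [[-0.011, -0.038, 0, 0, 0, 0, 1], [-0.022, -0.076, 0, 0, 0, 0, 1], [-0.0331, -0.114, 0, 0, 0, 0, 1], [-0.0442, -0.152, 0, 0, 0, 0, 1], [-0.0442, -0.152, -0.03, 0, 0, 0, 1]],
])

```text
time_s: 23.9
eef_pos: [0.5502, -0.3465, 0.1504]
eef_rot: [0.006, 0.975, 0.221, 0.002]
wrist_force: [1.3, 0.3, 0.5]
opening: 1.0
grasp_force: 0.0
```

carry_out([
  [[0, 0, -0.035, 0, 0, 0, 1], [0, 0, -0.07, 0, 0, 0, 1], [0, 0, -0.095, 0, 0, 0, 1], [0, 0, -0.11, 0, 0, 0, 1], [0, 0, -0.115, 0, 0, 0, 1]],
])

```text
time_s: 24.32
eef_pos: [0.5476, -0.3347, 0.0259]
eef_rot: [-0.003, 0.975, 0.224, -0.002]
wrist_force: [-0.8, 0.5, 0.5]
opening: 0.998
grasp_force: 0.0
```

```bash
python3 w.py 10
```

```text
24.8167 [ 0.5505 -0.337   0.0313] [0.3 0.4 0.2] [ 0.06 -0.04 -0.  ] 0.0 0.9990907544311234
```

carry_out([
  [[-0.0005, 0.0004, -0.01, 0, 0, 0, 1], [-0.0005, 0.0004, -0.018, 0, 0, 0, 1], [-0.0005, 0.0004, -0.023, 0, 0, 0, 1], [-0.0005, 0.0004, -0.025, 0, 0, 0, 1], [-0.0005, 0.0004, -0.025, 0, 0, 0, 0.9]],
])

```text
time_s: 25.23
eef_pos: [0.5486, -0.3355, 0.0036]
eef_rot: [-0.001, 0.975, 0.224, -0.001]
wrist_force: [0.4, 0.5, 0.4]
opening: 0.904
grasp_force: 0.0
```

carry_out([
  [[0, 0, 0, 0, 0, 0, 0.8], [0, 0, 0, 0, 0, 0, 0.72], [0, 0, 0, 0, 0, 0, 0.67], [0, 0, 0, 0, 0, 0, 0.64], [0, 0, 0, 0, 0, 0, 0.625]],
])

```text
time_s: 25.65
eef_pos: [0.5496, -0.3363, 0.0054]
eef_rot: [0.0, 0.975, 0.224, 0.0]
wrist_force: [1.1, -0.3, -0.0]
opening: 0.624
grasp_force: 0.0
```

carry_out([
  [[0, 0, 0, 0, 0, 0, 0.615], [0, 0, 0, 0, 0, 0, 0.61], [0, 0, 0, 0, 0, 0, 0.605], [0, 0, 0, 0, 0, 0, 0.6], [0, 0, 0, 0, 0, 0, 0.6]],
])

```text
time_s: 26.07
eef_pos: [0.5496, -0.3365, 0.0054]
eef_rot: [0.0, 0.975, 0.224, 0.0]
wrist_force: [1.3, -1.2, 1.3]
opening: 0.599
grasp_force: 0.6
```

```bash
python3 w.py 2; python3 - <<'E'
from bench import *
import cv2
c=camera('scene');cv2.imwrite('pics/a8.png',cv2.resize(c['pixels'][240:320,85:185,::-1],(800,600),interpolation=cv2.INTER_CUBIC))
E
```

```text
26.1667 [ 0.5496 -0.3365  0.0054] [ 0.4 -1.7 -0.3] [-0.28 -0.11 -0.08] 0.688632198725827 0.5996494647485218
```

View pics/a8.png

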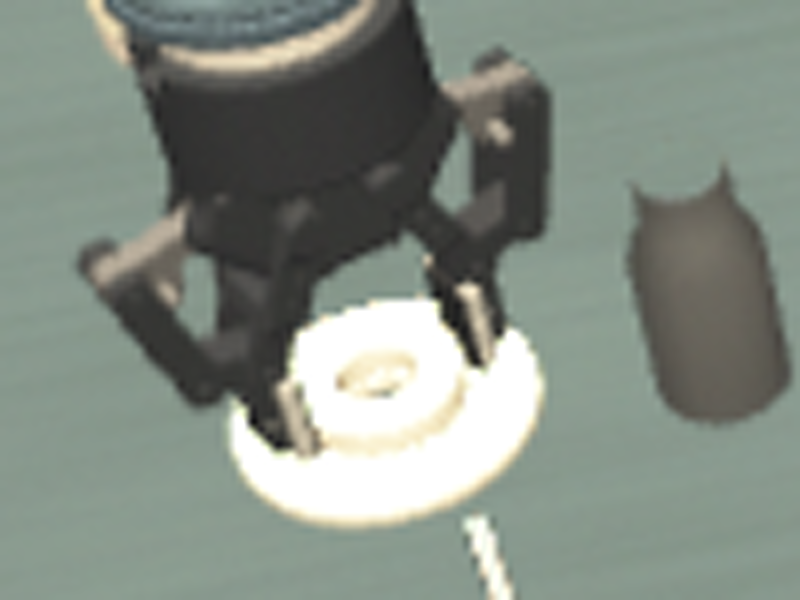

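The pads stand at the hub above the flange, at crop (300,420) and (480,325), with the right one about to touch. This is my last picture; from here I go on numbers.

carry_out([
  [[0, 0, 0, 0, 0, 0, 0.597], [0, 0, 0, 0, 0, 0, 0.594], [0, 0, 0, 0, 0, 0, 0.591], [0, 0, 0, 0, 0, 0, 0.589], [0, 0, 0, 0, 0, 0, 0.589]],
])

```text
time_s: 26.63
eef_pos: [0.5497, -0.3366, 0.0055]
eef_rot: [0.0, 0.975, 0.224, 0.0]
wrist_force: [-0.4, -3.6, 2.2]
opening: 0.592
grasp_force: 5.5
```

carry_out([
  [[0, 0, 0, 0, 0, 0, 0.588], [0, 0, 0, 0, 0, 0, 0.586], [0, 0, 0, 0, 0, 0, 0.584], [0, 0, 0, 0, 0, 0, 0.583], [0, 0, 0, 0, 0, 0, 0.583]],
])

```text
time_s: 27.05
eef_pos: [0.5497, -0.3365, 0.0055]
eef_rot: [0.0, 0.975, 0.224, 0.0]
wrist_force: [1.0, -2.3, 5.3]
opening: 0.583
grasp_force: 11.7
```

carry_out([
  [[0, 0, 0, 0, 0, 0, 0.582], [0, 0, 0, 0, 0, 0, 0.581], [0, 0, 0, 0, 0, 0, 0.58], [0, 0, 0, 0, 0, 0, 0.58], [0, 0, 0.001, 0, 0, 0, 0.58]],
])

```text
time_s: 27.47
eef_pos: [0.549, -0.3358, 0.0057]
eef_rot: [-0.001, 0.975, 0.224, -0.0]
wrist_force: [0.2, -0.3, -0.6]
opening: 0.586
grasp_force: 15.1
```

carry_out([
  [[0, 0, 0.003, 0, 0, 0, 0.58], [0, 0, 0.008, 0, 0, 0, 0.58], [0, 0, 0.015, 0, 0, 0, 0.58], [0, 0, 0.022, 0, 0, 0, 0.58], [0, 0, 0.029, 0, 0, 0, 0.58]],
])

```text
time_s: 27.88
eef_pos: [0.5493, -0.336, 0.0357]
eef_rot: [-0.0, 0.975, 0.224, -0.0]
wrist_force: [-0.3, 0.2, -1.8]
opening: 0.583
grasp_force: 15.1
```

```bash
python3 w.py 8
```

```text
28.2833 [ 0.5491 -0.3359  0.0346] [-1.2  0.3 -1.7] [ 0.   0.  -0.1] 15.110529223456979 0.5798212655184601
```

carry_out([
  [[0, 0, 0.01, 0, 0, 0, 0.58], [0, 0, 0.037, 0, 0, 0, 0.58], [0, 0, 0.075, 0, 0, 0, 0.58], [0, 0, 0.113, 0, 0, 0, 0.58], [0, 0, 0.14, 0, 0, 0, 0.58]],
])

```text
time_s: 28.7
eef_pos: [0.5502, -0.3369, 0.1793]
eef_rot: [0.001, 0.975, 0.224, 0.001]
wrist_force: [0.3, -1.1, -1.2]
opening: 0.58
grasp_force: 15.2
```

carry_out([
  [[0.002, 0.0068, 0, 0, 0, 0, 0.58], [0.007, 0.0239, 0, 0, 0, 0, 0.58], [0.0141, 0.0478, 0, 0, 0, 0, 0.58], [0.0231, 0.0785, 0, 0, 0, 0, 0.58], [0.0332, 0.1126, 0, 0, 0, 0, 0.58]],
])

```text
time_s: 29.12
eef_pos: [0.5822, -0.2231, 0.1748]
eef_rot: [-0.0, 0.975, 0.223, -0.0]
wrist_force: [0.2, -0.2, -2.0]
opening: 0.586
grasp_force: 15.2
```

carry_out([
  [[0.0085, 0.0287, 0, 0, 0, 0, 0.58], [0.0169, 0.0573, 0, 0, 0, 0, 0.58], [0.0254, 0.086, 0, 0, 0, 0, 0.58], [0.0338, 0.1146, 0, 0, 0, 0, 0.58], [0.0423, 0.1433, 0, 0, 0, 0, 0.58]],
])

```text
time_s: 29.53
eef_pos: [0.6247, -0.0785, 0.1748]
eef_rot: [-0.0, 0.975, 0.224, -0.0]
wrist_force: [-0.1, -0.5, -1.9]
opening: 0.582
grasp_force: 15.2
```

carry_out([
  [[0.0075, 0.0256, 0, 0, 0, 0, 0.58], [0.0138, 0.047, 0, 0, 0, 0, 0.58], [0.0191, 0.0649, 0, 0, 0, 0, 0.58], [0.0231, 0.0786, 0, 0, 0, 0, 0.58], [0.0251, 0.0854, 0, 0, 0, 0, 0.58]],
])

```text
time_s: 29.95
eef_pos: [0.6499, 0.0072, 0.1748]
eef_rot: [-0.0, 0.974, 0.225, -0.0]
wrist_force: [-0.5, -0.9, -2.0]
opening: 0.583
grasp_force: 15.2
```

carry_out([
  [[0, 0, -0.01, 0, 0, 0, 0.58], [0, 0, -0.025, 0, 0, 0, 0.58], [0, 0, -0.04, 0, 0, 0, 0.58], [0, 0, -0.052, 0, 0, 0, 0.58], [0, 0, -0.057, 0, 0, 0, 0.58]],
])

```text
time_s: 30.37
eef_pos: [0.6482, 0.0042, 0.115]
eef_rot: [-0.001, 0.975, 0.223, -0.002]
wrist_force: [-0.7, 0.1, -1.8]
opening: 0.585
grasp_force: 15.2
```

```bash
cat > c4.py <<'E'
from chk import *
for i in range(8): camera('scene')
c,t=settle(); o=get_obs(); print(t.round(4),o['grasp_force'],o['time_s'],o['wrist_force'].round(1))
# flange rim: near-camera half of top edge (hub/fingers hide the far part)
for dz,R,nm in((.0025,[.045],'flange'),(.0165,[.012],'bore'),(.0165,[.025],'hub')):
    z=t[2]+dz; u,v=pix(c,[t[0],t[1],z]).astype(int)
    for thr in(222,235):
        r=edgefit(c,(u-26,v-20,u+27,v+24),z,R,t[:2]+[.0013,0],thr=thr,tol=.0025); print(nm,thr,r,stage(c,r[0]))
E
python3 c4.py
```

```text
[0.6504 0.0051 0.1188] 15.193314333446324 30.9167 [ 0.1 -0.5 -1.4]
flange 222 (array([0.6529, 0.0056]), 437, np.float64(0.00081)) (np.float64(0.0018), np.float64(0.0009))
flange 235 (array([0.6522, 0.0057]), 435, np.float64(0.00069)) (np.float64(0.0011), np.float64(0.0008))
bore 222 (array([0.6516, 0.005 ]), 122, np.float64(0.00094)) (np.float64(0.0008), np.float64(-0.0001))
bore 235 (array([0.6524, 0.0056]), 159, np.float64(0.0008)) (np.float64(0.0013), np.float64(0.0007))
hub 222 (array([0.6538, 0.0053]), 182, np.float64(0.00093)) (np.float64(0.0028), np.float64(0.0009))
hub 235 (array([0.6524, 0.0047]), 182, np.float64(0.00082)) (np.float64(0.0016), np.float64(-0.0001))
```

carry_out([
  [[-0.0005, 0, -0.003, 0, 0, 0, 0.58], [-0.001, 0, -0.007, 0, 0, 0, 0.58], [-0.001, 0, -0.011, 0, 0, 0, 0.58], [-0.001, 0, -0.013, 0, 0, 0, 0.58], [-0.001, 0, -0.014, 0, 0, 0, 0.58]],
])

```text
time_s: 31.33
eef_pos: [0.6484, 0.0052, 0.1031]
eef_rot: [-0.0, 0.975, 0.224, -0.001]
wrist_force: [-0.1, 0.3, -1.4]
opening: 0.583
grasp_force: 15.2
```

```bash
python3 c4.py
```

```text
[0.6491 0.0051 0.1042] 15.190614061430097 31.8833 [ 0.1 -0.1 -2.1]
flange 222 (array([0.6519, 0.0056]), 445, np.float64(0.00072)) (np.float64(0.0009), np.float64(0.0006))
flange 235 (array([0.6512, 0.0056]), 431, np.float64(0.00054)) (np.float64(0.0002), np.float64(0.0004))
bore 222 (array([0.6489, 0.0051]), 105, np.float64(0.00116)) (np.float64(-0.0018), np.float64(-0.0008))
bore 235 (array([0.6508, 0.0055]), 142, np.float64(0.00088)) (np.float64(-0.0002), np.float64(0.0002))
hub 222 (array([0.6523, 0.0054]), 179, np.float64(0.00089)) (np.float64(0.0013), np.float64(0.0005))
hub 235 (array([0.651 , 0.0049]), 187, np.float64(0.00078)) (np.float64(0.0002), np.float64(-0.0004))
```

carry_out([
  [[0, 0, -0.0012, 0, 0, 0, 0.58], [0, 0, -0.0024, 0, 0, 0, 0.58], [0, 0, -0.0036, 0, 0, 0, 0.58], [0, 0, -0.0048, 0, 0, 0, 0.58], [0, 0, -0.006, 0, 0, 0, 0.58]],
])

```text
time_s: 32.3
eef_pos: [0.6489, 0.0051, 0.0979]
eef_rot: [-0.0, 0.975, 0.224, -0.0]
wrist_force: [0.6, -0.2, -1.7]
opening: 0.587
grasp_force: 15.2
```

carry_out([
  [[0, 0, -0.001, 0, 0, 0, 0.58], [0, 0, -0.002, 0, 0, 0, 0.58], [0, 0, -0.003, 0, 0, 0, 0.58], [0, 0, -0.0035, 0, 0, 0, 0.58], [0, 0, -0.004, 0, 0, 0, 0.58]],
])

```text
time_s: 32.72
eef_pos: [0.649, 0.0051, 0.094]
eef_rot: [-0.0, 0.975, 0.224, -0.0]
wrist_force: [0.8, 0.8, -2.0]
opening: 0.585
grasp_force: 15.2
```

```bash
python3 w.py 5
```

```text
32.9667 [0.649  0.0051 0.0942] [-0.8 -0.3 -1.3] [-0.01  0.04  0.04] 15.192470136098564 0.5837996004358397
```

carry_out([
  [[0, 0, -0.0006, 0, 0, 0, 0.58], [0, 0, -0.0012, 0, 0, 0, 0.58], [0, 0, -0.0017, 0, 0, 0, 0.58], [0, 0, -0.002, 0, 0, 0, 0.58], [0, 0, -0.0022, 0, 0, 0, 0.58]],
])

```text
time_s: 33.38
eef_pos: [0.6489, 0.0051, 0.0918]
eef_rot: [-0.0, 0.975, 0.224, -0.0]
wrist_force: [-0.2, 0.7, -1.1]
opening: 0.581
grasp_force: 15.2
```

carry_out([
  [[0, 0, -0.0002, 0, 0, 0, 0.58], [0, 0, -0.0004, 0, 0, 0, 0.58], [0, 0, -0.0005, 0, 0, 0, 0.58], [0, 0, -0.0006, 0, 0, 0, 0.58], [0, 0, -0.0006, 0, 0, 0, 0.58]],
])

```text
time_s: 33.8
eef_pos: [0.649, 0.0051, 0.0916]
eef_rot: [0.0, 0.975, 0.224, 0.0]
wrist_force: [-1.5, 0.5, 1.9]
opening: 0.583
grasp_force: 15.4
```

carry_out([
  [[0, 0, -0.0002, 0, 0, 0, 0.58], [0, 0, -0.0002, 0, 0, 0, 0.585], [0, 0, -0.0002, 0, 0, 0, 0.592], [0, 0, -0.0002, 0, 0, 0, 0.61], [0, 0, -0.0002, 0, 0, 0, 0.66]],
])

```text
time_s: 34.22
eef_pos: [0.6492, 0.005, 0.0909]
eef_rot: [0.0, 0.975, 0.224, 0.0]
wrist_force: [-0.4, -0.4, -0.1]
opening: 0.665
grasp_force: 0.0
```

carry_out([
  [[0, 0, 0, 0, 0, 0, 0.75], [0, 0, 0, 0, 0, 0, 0.87], [0, 0, 0, 0, 0, 0, 1], [0, 0, 0.005, 0, 0, 0, 1], [0, 0, 0.02, 0, 0, 0, 1]],
])

```text
time_s: 34.63
eef_pos: [0.6472, 0.0054, 0.1089]
eef_rot: [-0.001, 0.975, 0.224, -0.002]
wrist_force: [-0.4, -0.6, -1.2]
opening: 1.0
grasp_force: 0.0
```

carry_out([
  [[0, 0, 0.03, 0, 0, 0, 1], [0, 0, 0.06, 0, 0, 0, 1], [0, 0, 0.085, 0, 0, 0, 1], [0, 0, 0.1, 0, 0, 0, 1], [0, 0, 0.1, 0, 0, 0, 1]],
])

```text
time_s: 35.05
eef_pos: [0.6516, 0.0047, 0.2166]
eef_rot: [0.002, 0.975, 0.224, 0.004]
wrist_force: [-0.1, -0.2, 1.0]
opening: 1.003
grasp_force: 0.0
```

```bash
python3 w.py 3; python3 - <<'E'
from chk import *
c=camera('scene'); X=cloud(c)
for z,R in((.094,[.045]),(.108,[.025])):
    u,v=pix(c,[.651,.005,z]).astype(int)
    for thr in(225,240): r=edgefit(c,(u-24,v-20,u+25,v+22),z,R,(.651,.005),thr=thr); print(z,r,stage(c,r[0]))
    W=X[v-22:v+23,u-24:u+25].reshape(-1,3);b=c['pixels'][v-22:v+23,u-24:u+25].min(2).ravel();rr=np.hypot(*(W[:,:2]-[.6515,.005]).T)
    lo,hi=((.029,.042),(.014,.023))[z>.1]; Q=W[(b>235)&(rr>lo)&(rr<hi)&(abs(W[:,2]-z)<.006)]; A=np.c_[Q[:,:2]-[.6515,.005],np.ones(len(Q))]; print('plane',np.linalg.lstsq(A,Q[:,2],rcond=None)[0].round(4),len(Q))
# lever still between pins
z2=.04;u2,v2=pix(c,[.651+.0735,.005-.023,z2]).astype(int); print('pins/lever row blue',c['pixels'][v2,u2-14:u2+15].min(1))
E
```

```text
35.2 [0.6484 0.0052 0.2101] [0.3 0.1 0.4] [-0.    0.01  0.01] 0.0 0.9996493905501471
0.094 (array([0.6513, 0.0057]), 591, np.float64(0.00062)) (np.float64(0.0003), np.float64(0.0005))
0.094 (array([0.651 , 0.0057]), 592, np.float64(0.00047)) (np.float64(-0.0), np.float64(0.0004))
plane [-0.0053  0.0022  0.0937] 331
0.108 (array([0.6522, 0.0063]), 158, np.float64(0.00112)) (np.float64(0.0009), np.float64(0.0013))
0.108 (array([0.6501, 0.0061]), 191, np.float64(0.00132)) (np.float64(-0.001), np.float64(0.0005))
plane [ 0.0058 -0.004   0.1078] 155
pins/lever row blue [ 32  34  34  42  55  58 117 158 174 173 112  60 255 255 255 255 255 255
 193  57 114 158 180 178 117  68  58  58  42]
```

The flange's top face measures z = .0937 m (should be .094), level and centred. The lever still lies between the pins, and the robot is clear of everything.

```bash
python3 -c "
from bench import *
print(hand_in())"
```

```text
the job is handed in; nothing more can be done
None
```

The stack is rebuilt and handed in at about 35 s: lever ring with its lever between the pins, then the plain ring, then the flanged ring flange down, all seated, with grip readings of at most 16.5 N.

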